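# Empty the drop-bottom bin into a tray and carry the batch to the mat

### The arm

A 6-joint arm with a two-finger parallel gripper is mounted at the origin on a cart in front of the work surface, level with it; the furniture and walls round the work are solid. World frame = base frame: x ahead of the robot, y to its left, z up, the work surface at z = 0. Lengths are in m, angles in rad, forces in N, time in s.
With the tool pointing down it reaches from about 0.325 to 0.9 m from the base axis. Payload 6.1 kg.
Tool frame: the origin (TCP) lies where the fingers leave the gripper's body, on its centre line; the fingertips stand env.tip_reach ahead of it and the grasp point (between the pads) lies 51 mm ahead of it (env.tip_reach is the distance from the TCP to the fingertips, in m); z points along the fingers, y is the line along which they close (so a half turn about z gives the same grasp; the last joint's range is limited). The gripper opens to 87 mm and grips with 3 to 60 N. Pads are 19 mm wide; open, the fingers measure 117 mm over their backs; the gripper's body (75 mm by 190 mm) begins 51 mm behind the grasp point.
Start: joints at [-1.33, 0.22, 1.526, -0, 1.395, -0.126], TCP at [0.224, -0.583, 0.292] pointing down, gripper open.
Joint ranges: [-2.98, 2.98], [-0.91, 2.08], [0.09, 2.57], [-1.24, 4.39], [0.2, 2.65], [-2.68, 2.68]. Speed limits (rad/s): [2.57, 2.57, 3.01, 3.14, 3.14, 3.14].

### API

Orientations are given as a unit quaternion [w, x, y, z].
In Python, from cell import sensors, vision, workorder, env gives the robot as it stands.
- The arm moves only by the tool arm_command, never from a script. Its arguments are lists of equal length, an entry for each row: "turn": the turn, a rotation vector about the tool's x, y, z in degrees, a list of three; "dp": the shift along the tool's x, y, z in m, a list of three; "claw": the opening, from 0 (shut) to 1 (fully open). A call has exactly 10 rows; each row shifts and turns the commanded pose from where the row before left it, along the tool's axes as they then stand; what a row does not reach is not made up. A row lasts 1/12 s, in which the tool goes at most 41.7 mm and 7.16 degrees, less where a joint would pass 70% of its speed; a pose out of reach is approached as far as the arm can. A call with a gripper value outside its range is refused whole. The fingers move at their own pace and stop on an object; "grip_force" is the grip in N (left out, the last holds). Time passes only in rows, so rows that do not move let the fingers close, or fill a call up. It gives the time, the measured TCP pose, the force, the opening and the grip force at its end, in the units of the state.
- sensors.sense(): the state, without advancing time (a new reading comes with each control period).
- vision.camera(name): name is "scene" or "top" or "wrist"; returns a dict with "pixels" (384x512x3 uint8, red, green, blue), "depth" (384x512 float32, m along the optical axis (not along the pixel's ray), 0 where there is no reading), "intrinsics" (3x3 intrinsics, pixels), "rvec" (rotation vector, rad) and "tvec" (3), from world to camera coordinates, as OpenCV has them; the wrist camera has in their place "mount" (4x4, takes a point from camera to tool coordinates, whose origin is the TCP and whose axes are the flange's). Camera axes: x right, y down, z forward; pixel columns grow to the right and rows downward; lengths in m; the calibration is good to about 2 mm. A picture is of the moment at which its call begins: read the wrist's pose just before it.
- workorder.hand_in(): hands the job in; it is judged then, once.
The state is a dict: "clock": time; "joint_positions": joint angles; "joint_vel": joint speeds; "tau": joint torques, N m; "eef_pos": TCP position; "ee_rot": TCP orientation; "force": force on the tool from outside, world axes, zero at the start; "moment": the same for the moment, N m; "finger_gap": finger opening in m; "gripper_force": force on a finger pad.
Only numpy, scipy, OpenCV 4.12 (cv2) and the standard library are available. Lean on these libraries where they do the work, as an engineer would, in place of code of your own. Each camera call takes 0.05 s, during which the arm holds its last target. There are 200 camera calls.

### The job

Gather all the capacitors into the grey tray: those standing loose on the bench, and those in the drop-bottom bin, which you empty by standing the tray centrally under it, drawing the bolt and swinging the trap door wide open with its lever. Then swing the trap door fully shut and push the bolt fully home again, and carry the tray level, spilling nothing, to the middle of the blue mat, set it down flat and let go. Leave the tin, the black tape and the small yellow reel where they are.

Things in the scene. Friction and masses are not known exactly. Their poses are not given: they have to be found in the camera images.
- hopper: drop-bottom bin on a grey stand, fixed. Origin on the bench under the bin's middle; -x is its open front, where the tray slides in below (legs at y +-78 mm, x -40 to +60 mm; 150 mm clear between them). Open-topped bin, inside 64 (x) by 70 mm (y), rim 165 mm up; its floor is the trap door, 115 mm up. On its left (+y): the lever; behind its rear wall: the bolt on a shelf
- gate (a joint): trap door and its lever (one piece), rad: 0 = shut, grows to 1.1 (stop) as the door swings down. Pulling the lever towards the hopper's front (-x) opens it. Stiff hinge (0.12 N m, about 1.2 N at the knob): stays where left, even loaded. The door is 66 mm long; fully open its free edge is 54 mm above the bench
- gate_hinge (a point): point on the trap door's hinge axis, which runs along the hopper's y at its x = 34 mm, z = 113 mm (rear edge of the door); here at hopper y = +110 mm, the plane in which the lever swings
- gate_lever (a point): middle of the lever's red knob, a cylinder of 20 mm diameter, 24 mm long, lying along the hopper's y, 105 mm from the hinge, at hopper y = +110 mm. Shut, the lever leans 0.35 rad from upright to hopper +x (knob at x 70, z 212 mm); each rad of gate tips it one rad towards -x (open: x -38, z 190 mm). Pinch it along the hopper's y
- bolt (a joint): slide bolt that locks the lever, m: 0 = fully home (its 8 mm rod stands in front of the lever, which then cannot be pulled), 0.025 = drawn back fully, towards hopper -y. The lever is free from 0.020 up; only push it home with the trap door shut. 1 N of friction, stays where left. Starts home within 3 mm
- bolt_grip (a point): grip point in the yellow upright grip of the bolt, 14 mm (hopper x) by 12 mm (hopper y), from 177 to 213 mm above the bench; at hopper x = 46 mm, y = 50 mm - the bolt's value, z = 200 mm. Draw along hopper -y to unlock, push along +y to lock
- tray: loose open grey tray, outside 150 mm (x) by 110 mm (y), 45 mm tall, walls and floor 4 mm, about 140 g. Origin: centre of its underside, z up. An orange upright grip stands in front of its -x wall. It starts on the big black rubber mat (2.2 mm thick) on the right of the bench
- tray_grip (a point): grip point in the tray's orange upright grip: 12 mm thick (tray y), 40 mm long (tray x, from -133 to -93 mm), from the bench up to 62 mm above the tray's underside; the point is at tray x = -113 mm, y = 0, z = 45 mm. Pinch it firmly (40 N or more) along the tray's y: the load hangs out to one side
- blue_mat: thin blue mat, fixed, 200 mm (x) by 160 mm (y), 2 mm thick, on the bench top; origin: centre of its underside
- bin_cap_0: capacitor (blue, 22 mm diameter, 32 mm long cylinder, 20 g) standing in the drop-bottom bin; may be absent. Origin: centre of its foot, z along it
- bin_cap_1: capacitor (black, 18 mm diameter, 30 mm long cylinder, 20 g) standing in the drop-bottom bin; may be absent. Origin: centre of its foot, z along it
- bin_cap_2: capacitor (brown, 25 mm diameter, 36 mm long cylinder, 20 g) standing in the drop-bottom bin; may be absent. Origin: centre of its foot, z along it
- bin_cap_3: capacitor (black, 18 mm diameter, 30 mm long cylinder, 20 g) standing in the drop-bottom bin; may be absent. Origin: centre of its foot, z along it
- loose_cap_0: capacitor (brown, 25 mm diameter, 36 mm long cylinder, 20 g) standing on the bench; may be absent. Origin: centre of its foot, z along it to its top
- loose_cap_1: capacitor (blue, 22 mm diameter, 32 mm long cylinder, 20 g) standing on the bench; may be absent. Origin: centre of its foot, z along it to its top
- loose_cap_2: capacitor (brown, 25 mm diameter, 36 mm long cylinder, 20 g) standing on the bench; may be absent. Origin: centre of its foot, z along it to its top
- loose_cap_3: capacitor (blue, 22 mm diameter, 32 mm long cylinder, 20 g) standing on the bench; may be absent. Origin: centre of its foot, z along it to its top
- flux_tin: bystander: round red and cream tin, 58 mm across, 20 mm tall; origin under its centre
- tape_black: bystander: roll of black tape lying flat, 62 mm across, 18 mm tall; origin under its centre
- wick_reel: bystander: small yellow reel lying flat, 36 mm across, 12 mm tall; origin under its centre
Things that resemble listed ones, but are neither listed nor needed, are in the scene too. Leave any red look-alike of the loose_cap_0 alone.

How it is judged:
On the way, in this order (a step that is already met when the one before it is completed fails the run):
1. the tray stands on the bench under the drop-bottom bin, centred within 30 mm (x of tray in the frame of hopper between -0.03 and 0.03 m and y of tray in the frame of hopper between -0.03 and 0.03 m and height (world z) of tray below 0.006 m and linear speed of tray below 0.03 m/s), for 0.2 s.
2. the trap door is swung open (more than 0.8 rad) over the tray and all that was in the bin has dropped out (value of joint gate above 0.8 rad and x of tray in the frame of hopper between -0.03 and 0.03 m and y of tray in the frame of hopper between -0.03 and 0.03 m and height (world z) of tray below 0.006 m and height (world z) of each of bin_cap_0, bin_cap_1, bin_cap_2, bin_cap_3 below 0.09 m), for 0.2 s.
3. the trap door is shut (within 0.08 rad) and the bolt home (within 6 mm) (value of joint gate below 0.08 rad and value of joint bolt below 0.006 m), for 0.3 s.
At the end, for the whole second after the job is handed in: Every capacitor lies in the tray (foot within the walls, under 65 mm above the tray's underside); the tray stands flat, at rest and released on the blue mat, centred within 40 mm along each side of the mat; the trap door is shut within 0.08 rad and the bolt home within 6 mm (all of step 3 and x of bin_cap_0 in the frame of tray between -0.077 and 0.077 m and y of bin_cap_0 in the frame of tray between -0.057 and 0.057 m and z of bin_cap_0 in the frame of tray between -0.003 and 0.065 m and x of bin_cap_1 in the frame of tray between -0.077 and 0.077 m and y of bin_cap_1 in the frame of tray between -0.057 and 0.057 m and z of bin_cap_1 in the frame of tray between -0.003 and 0.065 m and x of bin_cap_2 in the frame of tray between -0.077 and 0.077 m and y of bin_cap_2 in the frame of tray between -0.057 and 0.057 m and z of bin_cap_2 in the frame of tray between -0.003 and 0.065 m and x of bin_cap_3 in the frame of tray between -0.077 and 0.077 m and y of bin_cap_3 in the frame of tray between -0.057 and 0.057 m and z of bin_cap_3 in the frame of tray between -0.003 and 0.065 m and x of loose_cap_0 in the frame of tray between -0.077 and 0.077 m and y of loose_cap_0 in the frame of tray between -0.057 and 0.057 m and z of loose_cap_0 in the frame of tray between -0.003 and 0.065 m and x of loose_cap_1 in the frame of tray between -0.077 and 0.077 m and y of loose_cap_1 in the frame of tray between -0.057 and 0.057 m and z of loose_cap_1 in the frame of tray between -0.003 and 0.065 m and x of loose_cap_2 in the frame of tray between -0.077 and 0.077 m and y of loose_cap_2 in the frame of tray between -0.057 and 0.057 m and z of loose_cap_2 in the frame of tray between -0.003 and 0.065 m and x of loose_cap_3 in the frame of tray between -0.077 and 0.077 m and y of loose_cap_3 in the frame of tray between -0.057 and 0.057 m and z of loose_cap_3 in the frame of tray between -0.003 and 0.065 m and x of tray in the frame of blue_mat between -0.04 and 0.04 m and y of tray in the frame of blue_mat between -0.04 and 0.04 m and z of tray in the frame of blue_mat below 0.006 m and angle between tray's own z axis and vertical below 0.08 rad and linear speed of tray below 0.02 m/s and contact force between the fingers and tray below 0.1 N); the robot touches nothing.
It fails at once if the tray is tipped by more than about 30 degrees (angle between tray's own z axis and vertical above 0.52 rad).
It fails at once if a capacitor from the bin ends up on the bench outside the tray ((height (world z) of bin_cap_0 below 0.04 m and horizontal distance between bin_cap_0 and tray above 0.115 m) or (height (world z) of bin_cap_1 below 0.04 m and horizontal distance between bin_cap_1 and tray above 0.115 m) or (height (world z) of bin_cap_2 below 0.04 m and horizontal distance between bin_cap_2 and tray above 0.115 m) or (height (world z) of bin_cap_3 below 0.04 m and horizontal distance between bin_cap_3 and tray above 0.115 m)).
It fails at once if the flux tin, the black tape or the yellow reel is moved by more than 3 cm (distance of any of flux_tin, tape_black, wick_reel from where it was at the start of the episode above 0.03 m).
Of bin_cap_0, bin_cap_1, bin_cap_2, bin_cap_3 only 2 to 3 are there at a start; the rules pass over those that are not, and their reading is None.
Of loose_cap_0, loose_cap_1, loose_cap_2, loose_cap_3 only 2 to 4 are there at a start; the rules pass over those that are not, and their reading is None.
At some moment in a run one of loose_cap_0, loose_cap_1, loose_cap_2, loose_cap_3 may be knocked a few centimetres aside while the robot is not near it.
It also fails if it takes over 210 s, if anything falls off the work surface, if the arm or the gripper's body presses on something with over 40 N, if the wrist force passes 120 N, or if a joint passes its speed limit or range.

## Working session

There is one attempt and no reset: what is moved stays moved. The work goes in short steps, Python scripts to look and compute and a tool call to move; the robot and the scene stay as the last step left them, time stands still between calls to the robot, and variables do not carry over. Pictures are saved under pics/ and viewed, at most 14 in all, crops included, and the job is handed in when it is done.

Besides the shell and the picture viewer there is one more tool, called after "Call:" as name(argument=value, ...) on one line, values as JSON. arm_command: Moves the arm, as the interface text tells. Its arguments: {"type":"object","properties":{"turn":{"type":"array","items":{"type":"array","items":{"type":"number"}}},"dp":{"type":"array","items":{"type":"array","items":{"type":"number"}}},"claw":{"type":"array","items":{"type":"number"}},"grip_force":{"type":"number"}},"required":["turn","dp","claw"]}

```bash
ls; mkdir -p pics; cat > h.py <<'E'
import numpy as np, cv2
from cell import sensors, vision, workorder, env
def save(name,fn):
    c=vision.camera(name); cv2.imwrite('pics/'+fn,c['pixels'][:,:,::-1]); np.savez('pics/'+fn[:-4]+'.npz',**c); return c
def pose():
    s=sensors.sense(); return np.array(s['eef_pos']),np.array(s['ee_rot']),s
def q2R(q):
    from scipy.spatial.transform import Rotation as R
    return R.from_quat([q[1],q[2],q[3],q[0]]).as_matrix()
def ext(c,p=None,q=None):
    # camera->world R,t
    if 'rvec' in c:
        R=cv2.Rodrigues(np.array(c['rvec'],float).reshape(3))[0]; return R.T,-R.T@np.array(c['tvec']).reshape(3)
    M=np.array(c['mount']); Rw=q2R(q); return Rw@M[:3,:3],Rw@M[:3,3]+p
def ray(c,u,v,z,pq=(None,None)):
    R,t=ext(c,*pq); K=c['intrinsics']; d=R@np.array([(u-K[0,2])/K[0,0],(v-K[1,2])/K[1,1],1]); return t+d*(z-t[2])/d[2]
def cloud(c,pq=(None,None)):
    R,t=ext(c,*pq);K=c['intrinsics'];D=c['depth'];v,u=np.mgrid[:384,:512]
    P=np.stack([(u-K[0,2])/K[0,0]*D,(v-K[1,2])/K[1,1]*D,D],-1)@R.T+t
    P[D==0]=np.nan; return P
E
python3 - <<'E'
from h import *
a=save('scene','s0.png');b=save('top','t0.png')
cv2.imwrite('pics/st.png',cv2.resize(np.vstack([a['pixels'],b['pixels']])[:,:,::-1],(800,1200))[:1200])
cv2.imwrite('pics/s0b.png',cv2.resize(a['pixels'][:,:,::-1],(800,600),interpolation=cv2.INTER_CUBIC))
cv2.imwrite('pics/t0b.png',cv2.resize(b['pixels'][:,:,::-1],(800,600),interpolation=cv2.INTER_CUBIC))
for c in(a,b): print(ext(c)[1], c['intrinsics'])
p,q,s=pose();print(p,q,s,env.tip_reach)
E
```

```text
pics
[-0.27301253  0.56339687  0.65126053] [[424.59633522   0.         263.52838773]
 [  0.         424.59633522 188.36288165]
 [  0.           0.           1.        ]]
[0.42840032 0.00766247 1.47091924] [[498.60122939   0.         258.7234934 ]
 [  0.         498.60122939 179.64992963]
 [  0.           0.           1.        ]]
[ 0.22405041 -0.58298694  0.29125888] [-8.76705631e-04  9.83225832e-01  1.82390220e-01 -4.08182952e-05] {'clock': 0.1, 'joint_positions': array([-1.33007649e+00,  2.21129017e-01,  1.52749478e+00,  1.92149769e-05,
        1.39472407e+00, -1.26117496e-01]), 'joint_vel': array([-1.78096569e-05, -3.35756215e-03, -1.24912726e-03,  8.78502301e-04,
        1.46820968e-03, -1.12672757e-03]), 'tau': array([ 2.62436897e-04, -4.95939946e+01, -3.88520980e+01,  7.00547523e-02,
        5.14524383e-02, -2.66828692e-05]), 'eef_pos': array([ 0.22405041, -0.58298694,  0.29125888]), 'ee_rot': array([-8.76705631e-04,  9.83225832e-01,  1.82390220e-01, -4.08182952e-05]), 'force': array([-0.05025818,  0.28325573,  0.6454342 ]), 'moment': array([-0.02147984,  0.00691896,  0.05625586]), 'gripper_force': 0.0, 'finger_gap': 0.08674240489716145} 0.0697
```

View pics/s0b.png

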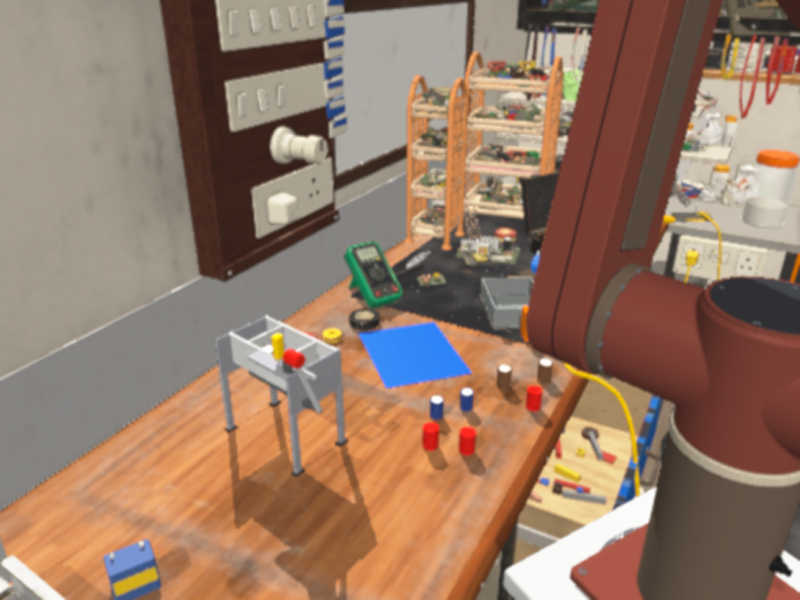

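View pics/t0b.png

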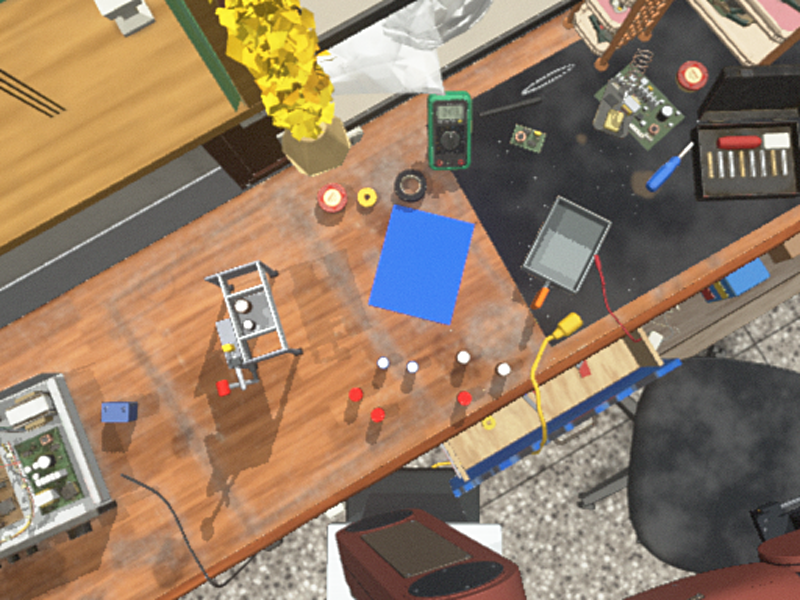

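The top view (800-px scale) shows the loose caps at (383,363), (412,367), (463,357) and (503,369), with red look-alikes at (355,395), (377,414) and (464,398). The hopper is at (255,315) with its red knob at (223,388) and yellow bolt grip at (227,348). The tray is at (568,243) with its orange grip at (541,297), and the blue mat is at (422,265).

```bash
cat > m.py <<'E'
from h import *
c=dict(np.load('pics/t0.npz')); P=cloud(c); hsv=cv2.cvtColor(c['pixels'],cv2.COLOR_RGB2HSV)
def blob(m,mina=30):
    n,l,s,ce=cv2.connectedComponentsWithStats(m.astype(np.uint8)); return [(ce[i],s[i,4],l==i) for i in range(1,n) if s[i,4]>=mina]
H,S,V=[hsv[...,i].astype(int) for i in range(3)]
Z=P[...,2]
# mat
m=(abs(H-109)<12)&(S>180)&(V>120)
for ce,a,mm in blob(m,800):
    r=cv2.minAreaRect(np.argwhere(mm)[:,::-1].astype(np.float32)); print('mat',ray(c,*r[0],.002)[:2]); bx=[ray(c,*k,.002)[:2] for k in cv2.boxPoints(r)]; print(np.round(bx,3))
# tops at cap height
for z0,z1 in((.022,.045),):
    m=(Z>z0)&(Z<z1)
    for ce,a,mm in blob(m,15):
        print('h',np.round(ce*800/512),a,np.round(np.nanmean(P[mm],0),3),c['pixels'][mm].mean(0).round())
print('orange')
m=(abs(H-10)<8)&(S>200)&(V>150)&(Z>.03)
for ce,a,mm in blob(m,10): print(np.round(ce*800/512),a,np.nanmedian(P[mm],0).round(3))
print('red/yellow high')
for nm,m in(('r',((H<6)|(H>174))&(S>150)&(Z>.1)),('y',(abs(H-28)<6)&(S>150)&(Z>.1))):
    for ce,a,mm in blob(m,8):
        if a<300: print(nm,np.round(ce*800/512),a,np.nanmedian(P[mm],0).round(3))
m=(Z>.15)&(Z<.18)
for ce,a,mm in blob(m,40):
    r=cv2.minAreaRect(P[mm][:,:2].astype(np.float32)); print('rim',np.round(ce*800/512),a,r,cv2.boxPoints(r).round(3).tolist())
m=(Z>.115)&(Z<.152)
for ce,a,mm in blob(m,6): print('inbin',np.round(ce*800/512),a,np.nanmedian(P[mm],0).round(3),c['pixels'][mm].mean(0).round())
for (u,v) in ((332,198),(367,197),(410,185)): print('by',ray(c,u*.64,v*.64,.018).round(3))
E
python3 m.py
```

```text
mat [ 0.6320258  -0.01321712]
[[ 0.557  0.085]
 [ 0.747  0.038]
 [ 0.708 -0.113]
 [ 0.519 -0.064]]
h [748.  35.] 400 [ 1.068 -0.639  0.041] [232. 219. 192.]
h [591.  27.] 125 [ 1.087 -0.342  0.037] [215. 201. 174.]
h [720.  38.] 70 [ 1.062 -0.586  0.041] [134. 120. 102.]
h [586.  40.] 86 [ 1.06  -0.331  0.037] [147. 124. 101.]
h [646.  30.] 16 [ 1.082 -0.449  0.033] [114.  83.  58.]
h [693.  74.] 154 [ 0.996 -0.538  0.025] [211. 146. 121.]
h [620.  77.] 17 [ 0.988 -0.396  0.029] [181. 185. 176.]
h [647.  95.] 80 [ 0.952 -0.445  0.034] [148. 149. 143.]
h [629. 104.] 111 [ 0.934 -0.411  0.032] [193. 190. 171.]
h [664. 112.] 55 [ 0.918 -0.476  0.036] [150. 151. 149.]
h [747. 158.] 1975 [ 0.829 -0.63   0.03 ] [113.  99.  90.]
h [449. 162.] 229 [ 0.822 -0.066  0.036] [73. 88. 74.]
h [661. 175.] 126 [ 0.797 -0.467  0.027] [ 78. 131. 220.]
h [334. 189.] 42 [0.773 0.151 0.024] [234. 155. 130.]
h [120. 254.] 436 [0.648 0.55  0.034] [94. 93. 91.]
h [334. 201.] 50 [0.75  0.151 0.024] [240. 195. 164.]
h [585. 231.] 152 [ 0.69  -0.32   0.035] [88. 92. 90.]
h [546. 281.] 82 [ 0.596 -0.244  0.035] 
[... 3609 characters left out ...]
5.] 94 [ 1.064 -0.42   0.138] [145. 102.  69.]
inbin [765.   3.] 11 [ 1.077 -0.623  0.15 ] [233. 172. 170.]
inbin [783.  14.] 107 [ 1.056 -0.653  0.15 ] [231. 165. 166.]
inbin [778.  50.] 48 [ 0.996 -0.648  0.135] [130.  94.  65.]
inbin [755.  82.] 422 [ 0.939 -0.604  0.133] [40. 38. 36.]
inbin [113. 237.] 746 [0.661 0.527 0.133] [93. 92. 90.]
inbin [266. 334.] 195 [0.48  0.256 0.132] [126. 123. 120.]
inbin [235. 276.] 82 [0.597 0.317 0.135] [92. 89. 89.]
inbin [214. 280.] 14 [0.586 0.348 0.138] [85. 82. 81.]
inbin [250. 312.] 427 [0.531 0.285 0.121] [150. 149. 146.]
inbin [252. 343.] 71 [0.479 0.286 0.13 ] [109. 105. 102.]
by [0.757 0.156 0.018]
by [0.759 0.089 0.018]
by [0.782 0.007 0.018]
```

```bash
cat > m2.py <<'E'
from m import *
print('-----')
sub=np.zeros_like(Z,bool); sub[120:205,330:400]=1
m=sub&(Z>.036)&(Z<.058)&~((abs(H-12)<10)&(S>150))
pts=P[m][:,:2].astype(np.float32); r=cv2.minAreaRect(pts);print('tray',r,cv2.boxPoints(r).round(3).tolist(),len(pts))
m=sub&(H<18)&(S>170)&(V>120)
for ce,a,mm in blob(m,5): print('or',ce*800/512,a,np.nanmedian(P[mm],0).round(3), ray(c,*ce,.062).round(3))
E
python3 m2.py | sed -n '/-----/,$p'
cat >> h.py <<'E'
from scipy.spatial.transform import Rotation
def plan(x,y,zg,yaw_deg,back=0.051):
    """delta for grasp point target, tool down with tool x at yaw"""
    p,q,s=pose(); R=q2R(q); yaw=np.degrees(np.arctan2(R[1,0],R[0,0]))
    t=np.radians(yaw_deg); Rt=np.array([[np.cos(t),np.sin(t),0],[np.sin(t),-np.cos(t),0],[0,0,-1.]])
    T=np.array([x,y,zg+back]); rv=np.degrees(Rotation.from_matrix(R.T@Rt).as_rotvec())
    print('turn first',rv.round(2),'then dp(mm)',((Rt.T@(T-p))*1000).round(1),'| clock %.1f gap %.3f yaw %.1f'%(s['clock'],s['finger_gap'],yaw),'grasp',(p+R[:,2]*.051).round(3))
HO=np.array([.5305,.2755]);HY=108.2
def hop(x,y):
    t=np.radians(HY); return HO+x*np.array([np.cos(t),np.sin(t)])+y*np.array([-np.sin(t),np.cos(t)])
E
```

```text
-----
tray ((0.6374981999397278, -0.2838553786277771), (0.13901405036449432, 0.19417011737823486), 62.20542907714844) [[0.5189999938011169, -0.30000001192092896], [0.6909999847412109, -0.39100000262260437], [0.7559999823570251, -0.2680000066757202], [0.5839999914169312, -0.1770000010728836]] 348
or [539.12671233 297.79537671] 73 [ 0.561 -0.227  0.063] [ 0.561 -0.227  0.062]
```

```bash
python3 -c "
from h import *
plan(.561,-.227,.20,-28)"
```

```text
turn first [-1.000e-01  3.000e-02  4.902e+01] then dp(mm) [ 130.4 -472.5   40.3] | clock 0.1 gap 0.087 yaw 21.0 grasp [ 0.224 -0.583  0.24 ]
```

Call:
arm_command(turn=[[0,0,7],[0,0,7],[0,0,7],[0,0,7],[0,0,7],[0,0,7],[0,0,7],[0,0,0],[0,0,0],[0,0,0]], dp=[[0,0,0],[0,0,0],[0,0,0],[0,0,0],[0,0,0],[0,0,0],[0,0,0],[0.01,-0.036,0.003],[0.01,-0.036,0.003],[0.01,-0.036,0.003]], claw=[1,1,1,1,1,1,1,1,1,1], grip_force=50)

```text
clock: 0.93
eef_pos: [0.3014, -0.5012, 0.2824]
ee_rot: [-0.0, 0.97, -0.243, -0.0]
force: [1.4, 0.3, 0.3]
finger_gap: 0.0868
gripper_force: 0.0
```

Call:
arm_command(turn=[[0,0,0],[0,0,0],[0,0,0],[0,0,0],[0,0,0],[0,0,0],[0,0,0],[0,0,0],[0,0,0],[0,0,0]], dp=[[0.01,-0.036,0.003],[0.01,-0.036,0.003],[0.01,-0.036,0.003],[0.01,-0.036,0.003],[0.01,-0.036,0.003],[0.01,-0.036,0.003],[0.01,-0.036,0.003],[0.01,-0.036,0.003],[0.01,-0.036,0.003],[0.01,-0.036,0.003]], claw=[1,1,1,1,1,1,1,1,1,1])

```text
clock: 1.77
eef_pos: [0.5593, -0.2294, 0.2527]
ee_rot: [-0.0, 0.97, -0.242, -0.0]
force: [0.0, -0.6, 1.0]
finger_gap: 0.087
gripper_force: 0.0
```

```bash
python3 - <<'E'
from h import *
p,q,s=pose(); c=save('wrist','w1.png'); np.savez('pics/w1p.npz',p=p,q=q)
hsv=cv2.cvtColor(c['pixels'],cv2.COLOR_RGB2HSV);H,S,V=[hsv[...,i].astype(int) for i in range(3)]
P=cloud(c,(p,q)); m=(H<18)&(S>170)&(V>120)
n,l,st,ce=cv2.connectedComponentsWithStats(m.astype(np.uint8))
for i in range(1,n):
    if st[i,4]>150:
        pts=P[l==i]; z=np.nanmax(pts[:,2]); top=pts[pts[:,2]>.055][:,:2]
        print(ce[i],st[i],z)
        if len(top)>10: print(cv2.minAreaRect(top.astype(np.float32)),cv2.boxPoints(cv2.minAreaRect(top.astype(np.float32))).round(3).tolist())
plan(.561,-.227,.05,-28)
E
```

```text
[459.30810093  70.66799469] [ 402    0  110  145 2259] 0.002276540362658952
[374.32834507 183.86619718] [ 338  142   71   83 1136] 0.0039890678757179
[255.29968454 178.41324921] [248 157  14  44 317] 0.06559706072780319
((0.5644967555999756, -0.23031935095787048), (0.011559042148292065, 0.038462936878204346), 61.64092254638672) [[0.5450000166893005, -0.22599999606609344], [0.5789999961853027, -0.24500000476837158], [0.5839999914169312, -0.23399999737739563], [0.550000011920929, -0.2160000056028366]]
[324.87058824 246.90588235] [315 233  17  22 170] 0.0015302464313928232
turn first [-0.26  0.02  0.22] then dp(mm) [ -0.3   3.3 151. ] | clock 1.8 gap 0.087 yaw -27.8 grasp [ 0.563 -0.224  0.201]
```

View pics/w1.png

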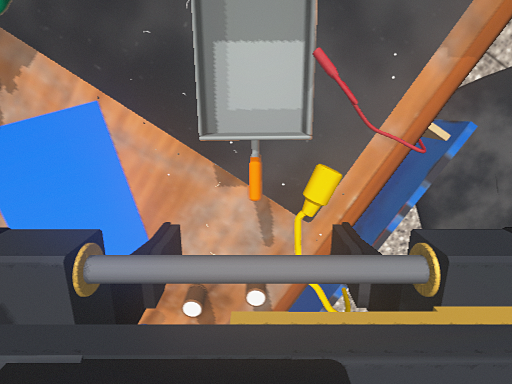

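The orange grip is at px (255,178), with the tray straight ahead and a yellow plug at (322,183). I'll keep the opening narrow to clear it.

Call:
arm_command(turn=[[-0.2,0,0.7],[0,0,0],[0,0,0],[0,0,0],[0,0,0],[0,0,0],[0,0,0],[0,0,0],[0,0,0],[0,0,0]], dp=[[0.002,0.002,0],[0.002,0.003,0],[0,0,0.03],[0,0,0.03],[0,0,0.03],[0,0,0.025],[0,0,0.02],[0,0,0.013],[0,0,0.005],[0,0,0]], claw=[0.45,0.45,0.45,0.45,0.45,0.45,0.45,0.45,0.45,0.45])

```text
clock: 2.65
eef_pos: [0.5583, -0.2385, 0.0991]
ee_rot: [0.001, 0.969, -0.248, -0.001]
force: [-0.6, 0.1, 0.7]
finger_gap: 0.0396
gripper_force: 0.0
```

Call:
arm_command(turn=[[0,0,0],[0,0,0],[0,0,0],[0,0,0],[0,0,0],[0,0,0],[0,0,0],[0,0,0],[0,0,0],[0,0,0]], dp=[[0,0,0],[0,0,0],[0,0,0],[0,0,0],[0,0,0],[0,0,0],[0,0,0],[0,0,0],[0,0,0],[0,0,0]], claw=[0,0,0,0,0,0,0,0,0,0], grip_force=50)

```text
clock: 3.48
eef_pos: [0.56, -0.2381, 0.1013]
ee_rot: [0.002, 0.969, -0.248, 0.0]
force: [-0.1, 0.2, 4.9]
finger_gap: 0.0116
gripper_force: 49.8
```

```bash
python3 - <<'E'
from h import *
plan(.5645,-.2303,.048,-28.5)
p,q,s=pose(); print(s['force'],s['gripper_force'])
c=save('wrist','w2.png')
g=hop(-.363,0);print(g,hop(-.113,0)); plan(*g,.085,108.2)
E
```

```text
turn first [ 0.19 -0.08 -0.18] then dp(mm) [ 0.2 -9.   2.3] | clock 3.5 gap 0.012 yaw -28.7 grasp [ 0.56  -0.238  0.05 ]
[-0.05084232  0.22756494  4.94468805] 49.849824076518416
[ 0.64387758 -0.06933985] [0.56579385 0.16815316]
turn first [   0.19    0.19 -136.88] then dp(mm) [134.1 132.3 -34.8] | clock 3.5 gap 0.012 yaw -28.7 grasp [ 0.56  -0.238  0.05 ]
```

Call:
arm_command(turn=[[0,0,0],[0,0,0],[0,0,0],[0,0,0],[0,0,0],[0,0,-2],[0,0,-4],[0,0,-6],[0,0,-6],[0,0,-6]], dp=[[0,0,-0.006],[0,0,-0.014],[0,0,-0.018],[0,0,-0.015],[0,0,-0.007],[0,0,0],[0,0,0],[0,0,0],[0,0,0],[0,0,0]], claw=[0,0,0,0,0,0,0,0,0,0])

```text
clock: 4.37
eef_pos: [0.5592, -0.2376, 0.1603]
ee_rot: [0.001, 0.999, -0.038, -0.001]
force: [-0.3, 0.6, -1.9]
finger_gap: 0.0116
gripper_force: 49.9
```

Call:
arm_command(turn=[[0,0,-6],[0,0,-6],[0,0,-6],[0,0,-6],[0,0,-6],[0,0,-6],[0,0,-6],[0,0,-6],[0,0,-6],[0,0,-6]], dp=[[0,0,0],[0,0,0],[0,0,0],[0,0,0],[0,0,0],[0,0,0],[0,0,0],[0,0,0],[0,0,0],[0,0,0]], claw=[0,0,0,0,0,0,0,0,0,0])

```text
clock: 5.2
eef_pos: [0.5593, -0.2377, 0.1603]
ee_rot: [0.001, 0.885, 0.467, -0.002]
force: [0.7, 0.0, -1.3]
finger_gap: 0.0112
gripper_force: 49.9
```

Call:
arm_command(turn=[[0,0,-6],[0,0,-6],[0,0,-6],[0,0,-6],[0,0,-6],[0,0,-6],[0,0,-6],[0,0,-6],[0,0,-4],[0,0,-1]], dp=[[0,0,0],[0,0,0],[0,0,0],[0,0,0],[0,0,0],[0,0,0],[0,0,0],[0,0,0],[0,0,0],[0,0,0]], claw=[0,0,0,0,0,0,0,0,0,0])

```text
clock: 6.03
eef_pos: [0.5594, -0.2377, 0.1603]
ee_rot: [0.0, 0.584, 0.811, -0.002]
force: [-0.3, 0.1, -1.2]
finger_gap: 0.0116
gripper_force: 49.9
```

```bash
python3 - <<'E'
from h import *
c=save('top','t2.png')
g=hop(-.363,0);plan(*g,.085,108.2)
p,q,s=pose(); print(s['force'],s['gripper_force'])
P=cloud(c);Z=P[...,2]
cv2.imwrite('pics/t2b.png',cv2.resize(c['pixels'][110:300,100:420,::-1],(800,475)))
E
```

```text
turn first [-0.16  0.14  0.17] then dp(mm) [133.6 132.9  24.3] | clock 6.1 gap 0.012 yaw 108.4 grasp [ 0.559 -0.238  0.109]
[ 1.01499979 -0.38913091 -0.75093113] 49.86025823280215
```

View pics/t2b.png

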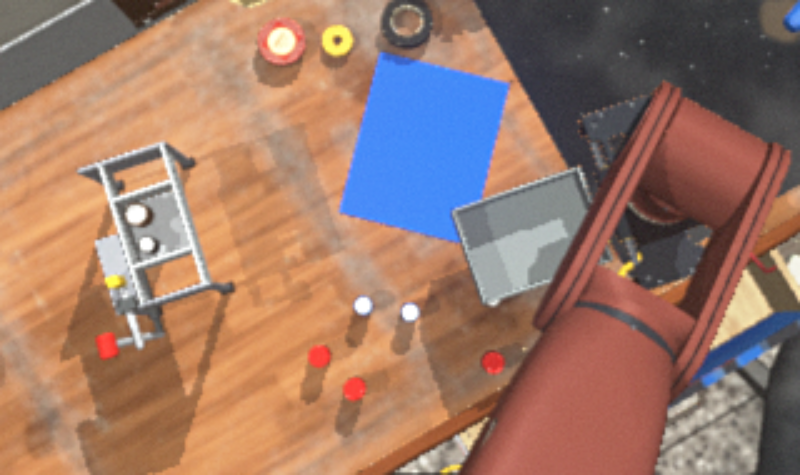

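Two caps are visible in the bin at (137,215) and (148,245), and the tray is held, turned to the hopper's direction. I'm approaching the front now.

Call:
arm_command(turn=[[0,0,0.2],[0,0,0],[0,0,0],[0,0,0],[0,0,0],[0,0,0],[0,0,0],[0,0,0],[0,0,0],[0,0,0]], dp=[[0.006,0.006,0],[0.014,0.014,0],[0.02,0.02,0],[0.022,0.022,0],[0.022,0.022,0],[0.022,0.022,0],[0.016,0.016,0.01],[0.008,0.008,0.015],[0.003,0.003,0.015],[0,0,0.009]], claw=[0,0,0,0,0,0,0,0,0,0])

```text
clock: 6.92
eef_pos: [0.6437, -0.0684, 0.1083]
ee_rot: [-0.001, 0.587, 0.81, -0.002]
force: [-0.2, -1.3, -1.4]
finger_gap: 0.0113
gripper_force: 49.9
```

```bash
cat > tr.py <<'E'
from h import *
def trayrim(fn):
    c=save('top',fn);P=cloud(c);p,q,s=pose();Z=P[...,2]
    R=q2R(q); g=p+R[:,2]*.051; ux=R[:2,0]; uy=R[:2,1]
    d=P[...,:2]-(g[:2]+.113*ux); a=d@ux; b=d@uy
    m=(abs(a)<.1)&(abs(b)<.085)&(Z>.035)&(Z<.1)&(a>-.085)
    pts=np.stack([a[m],b[m]],-1); r=cv2.minAreaRect(pts.astype(np.float32))
    print('tray rel (along toolx,tooly) mm',np.round(np.array(r[0])*1000,1),np.round(np.array(r[1])*1000,1),r[2],len(pts),'z',np.percentile(Z[m],[10,50,90]).round(3))
    A=np.c_[a[m],b[m],np.ones(m.sum())]
E
python3 -c "
from tr import *
trayrim('t3.png')
plan(*hop(-.363,0),.06,108.2);plan(*hop(-.113,0),.06,108.2)
print(pose()[2]['force'])"
```

```text
tray rel (along toolx,tooly) mm [-0.4  1.1] [110.8 155.1] 89.32839965820312 262 z [0.041 0.053 0.058]
turn first [-0.43 -0.01 -0.08] then dp(mm) [-0.6  1.5 -4.6] | clock 7.0 gap 0.012 yaw 108.1 grasp [ 0.642 -0.069  0.055]
turn first [-0.43 -0.01 -0.08] then dp(mm) [249.4   1.5  -4.6] | clock 7.0 gap 0.012 yaw 108.1 grasp [ 0.642 -0.069  0.055]
[-1.63937674  0.35460954 -2.88662005]
```

Call:
arm_command(turn=[[-0.4,0,0],[0,0,0],[0,0,0],[0,0,0],[0,0,0],[0,0,0],[0,0,0],[0,0,0],[0,0,0],[0,0,0]], dp=[[0.008,0.001,-0.005],[0.02,0,0],[0.03,0,0],[0.033,0,0],[0.033,0,0],[0.033,0,0],[0.033,0,0],[0.03,0,0],[0.02,0,0],[0.009,0,0]], claw=[0,0,0,0,0,0,0,0,0,0])

```text
clock: 7.8
eef_pos: [0.5674, 0.1688, 0.1164]
ee_rot: [0.003, 0.587, 0.81, 0.002]
force: [0.4, -1.9, -0.9]
finger_gap: 0.0116
gripper_force: 49.9
```

Call:
arm_command(turn=[[0,0,0],[0,0,0],[0,0,0],[0,0,0],[0,0,0],[0,0,0],[0,0,0],[0,0,0],[0,0,0],[0,0,0]], dp=[[0,0,0],[0,0,0.003],[0,0,0.003],[0,0,0.003],[0,0,0.002],[0,0,0.001],[0,0,0],[0,0,0],[0,0,0],[0,0,0]], claw=[0,0,0,0,0,0,0,0,0,0])

```text
clock: 8.63
eef_pos: [0.5682, 0.1669, 0.1031]
ee_rot: [0.002, 0.587, 0.81, 0.001]
force: [0.4, -0.7, -1.7]
finger_gap: 0.0115
gripper_force: 49.9
```

```bash
python3 - <<'E'
from h import *
c=save('scene','s4.png');cv2.imwrite('pics/s4b.png',cv2.resize(c['pixels'][170:330,90:310,::-1],(800,582)))
plan(*hop(-.113,0),.048,108.2)
p,q,s=pose(); print(s['force'],s['moment'])
E
```

```text
turn first [ 0.27  0.14 -0.08] then dp(mm) [ 1.9 -1.9  4.1] | clock 8.7 gap 0.011 yaw 108.1 grasp [0.568 0.167 0.052]
[ 0.25990439  1.12368233 -0.8243759 ] [-0.10967065 -0.15775983  0.03625706]
```

View pics/s4b.png

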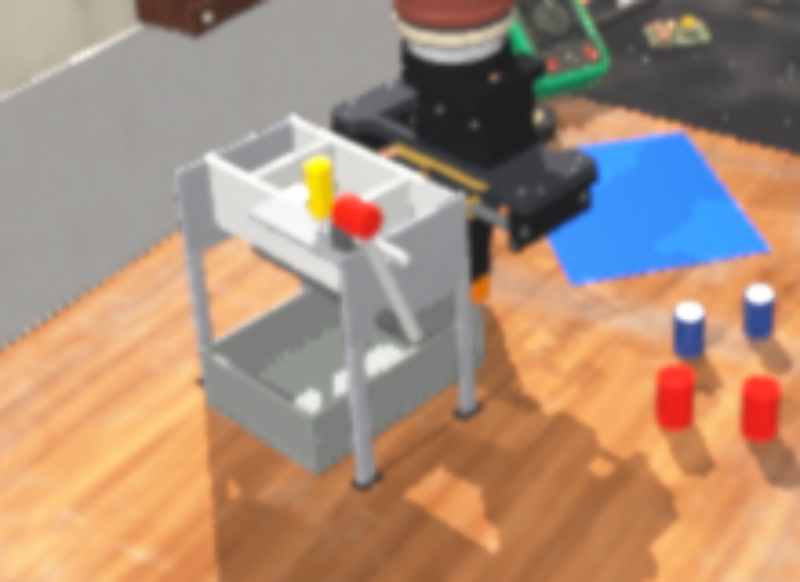

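The tray sits centrally between the legs. I'll lower the last 4 mm, release and rise.

Call:
arm_command(turn=[[0.2,0,0],[0,0,0],[0,0,0],[0,0,0],[0,0,0],[0,0,0],[0,0,0],[0,0,0],[0,0,0],[0,0,0]], dp=[[0.001,-0.001,0.002],[0.001,-0.001,0.002],[0,0,0.001],[0,0,0],[0,0,0],[0,0,0],[0,0,0],[0,0,0],[0,0,0],[0,0,0]], claw=[0,0,0,0,0,0.4,0.4,0.4,0.4,0.4])

```text
clock: 9.52
eef_pos: [0.5654, 0.1682, 0.0978]
ee_rot: [0.001, 0.587, 0.81, -0.0]
force: [0.8, 0.7, 0.5]
finger_gap: 0.0326
gripper_force: 0.0
```

Call:
arm_command(turn=[[0,0,0],[0,0,0],[0,0,0],[0,0,0],[0,0,0],[0,0,0],[0,0,0],[0,0,0],[0,0,0],[0,0,0]], dp=[[0,0,-0.005],[0,0,-0.015],[0,0,-0.03],[0,0,-0.035],[0,0,-0.035],[0,0,-0.035],[0,0,-0.035],[0,0,-0.025],[0,0,-0.01],[0,0,0]], claw=[0.4,0.4,0.4,0.4,0.4,0.4,0.4,0.4,0.4,0.4])

```text
clock: 10.35
eef_pos: [0.5664, 0.1688, 0.3266]
ee_rot: [0.003, 0.587, 0.81, 0.002]
force: [0.3, 0.0, -0.0]
finger_gap: 0.0346
gripper_force: 0.0
```

```bash
python3 - <<'E'
from h import *
p,q,s=pose();c=save('wrist','w5.png')
P=cloud(c,(p,q));hsv=cv2.cvtColor(c['pixels'],cv2.COLOR_RGB2HSV);H,S,V=[hsv[...,i].astype(int) for i in range(3)];Z=P[...,2]
for nm,m in(('knob',((H<6)|(H>174))&(S>150)&(Z>.18)),('bolt',(abs(H-28)<7)&(S>150)&(Z>.17)&(Z<.24))):
    pts=P[m]; print(nm,m.sum())
    if m.sum()>10: 
        print(pts.min(0).round(3),pts.max(0).round(3),np.median(pts,0).round(3)); top=pts[pts[:,2]>pts[:,2].max()-.006]
        b=cv2.minAreaRect(top[:,:2].astype(np.float32)); print(b)
print(hop(.046,.05),hop(.07,.11))
plan(*hop(.046,.05),.235,108.2)
E
```

```text
knob 0
bolt 0
[0.46863399 0.30358197] [0.40413963 0.3076412 ]
turn first [ 0.17  0.16 -0.08] then dp(mm) [158.4 -49.9  37.7] | clock 10.4 gap 0.035 yaw 108.1 grasp [0.566 0.169 0.273]
```

View pics/w5.png

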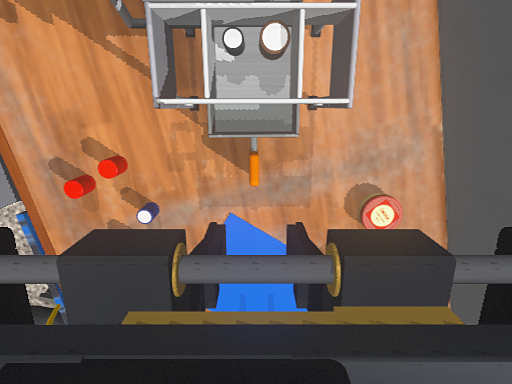

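The tray is centred under the bin with its orange grip at (254,168) and two caps above. Now the bolt.

Call:
arm_command(turn=[[0,0,0],[0,0,0],[0,0,0],[0,0,0],[0,0,0],[0,0,0],[0,0,0],[0,0,0],[0,0,0],[0,0,0]], dp=[[0.01,-0.003,0],[0.025,-0.008,0],[0.033,-0.01,0],[0.033,-0.011,0],[0.03,-0.01,0],[0.019,-0.006,0],[0.008,-0.002,0],[0,0,0],[0,0,0],[0,0,0]], claw=[0.4,0.4,0.4,0.4,0.4,0.4,0.4,0.4,0.4,0.4])

```text
clock: 11.23
eef_pos: [0.4689, 0.3023, 0.3216]
ee_rot: [0.001, 0.587, 0.809, -0.001]
force: [0.2, -0.5, 0.6]
finger_gap: 0.0347
gripper_force: 0.0
```

```bash
python3 - <<'E'
from h import *
p,q,s=pose();c=save('wrist','w6.png')
P=cloud(c,(p,q));hsv=cv2.cvtColor(c['pixels'],cv2.COLOR_RGB2HSV);H,S,V=[hsv[...,i].astype(int) for i in range(3)];Z=P[...,2]
for nm,m in(('knob',((H<6)|(H>174))&(S>150)&(Z>.18)),('bolt',(abs(H-28)<7)&(S>150)&(Z>.17)&(Z<.24))):
    pts=P[m]; print(nm,m.sum(), pts.min(0).round(3) if len(pts) else '')
    if m.sum()>10: print(np.median(pts,0).round(3))
plan(*hop(.046,.05),.202,108.2)
E
```

```text
knob 1069 [0.391 0.284 0.204]
[0.405 0.311 0.22 ]
bolt 438 [0.461 0.298 0.18 ]
[0.467 0.309 0.211]
turn first [ 0.    0.17 -0.16] then dp(mm) [ 1.5 -0.  68.9] | clock 11.3 gap 0.035 yaw 108.0 grasp [0.469 0.302 0.271]
```

Call:
arm_command(turn=[[0,0,0],[0,0,0],[0,0,0],[0,0,0],[0,0,0],[0,0,0],[0,0,0],[0,0,0],[0,0,0],[0,0,0]], dp=[[0.003,0,0.01],[0,0,0.022],[0,0,0.022],[0,0,0.012],[0,0,0.003],[0,0,0],[0,0,0],[0,0,0],[0,0,0],[0,0,0]], claw=[0.4,0.4,0.4,0.4,0.4,0.4,0,0,0,0], grip_force=20)

```text
clock: 12.12
eef_pos: [0.4677, 0.3055, 0.2543]
ee_rot: [0.001, 0.587, 0.809, -0.0]
force: [-0.4, 0.7, -1.0]
finger_gap: 0.0158
gripper_force: 0.0
```

Call:
arm_command(turn=[[0,0,0],[0,0,0],[0,0,0],[0,0,0],[0,0,0],[0,0,0],[0,0,0],[0,0,0],[0,0,0],[0,0,0]], dp=[[0,0,0],[0,0,0],[0,0.003,0],[0,0.004,0],[0,0.004,0],[0,0.004,0],[0,0.004,0],[0,0.004,0],[0,0.002,0],[0,0,0]], claw=[0,0,0,0,0,0,0,0,0,0])

```text
clock: 12.95
eef_pos: [0.4914, 0.3134, 0.2537]
ee_rot: [0.001, 0.587, 0.81, -0.001]
force: [-3.7, -3.1, 8.2]
finger_gap: 0.0117
gripper_force: 20.0
```

```bash
python3 - <<'E'
from h import *
plan(*hop(.046,.025),.202,108.2)
p,q,s=pose(); print(s['force'],s['gripper_force'])
E
```

```text
turn first [-0.07  0.17 -0.09] then dp(mm) [-2.2  0.3  0.7] | clock 12.9 gap 0.012 yaw 108.1 grasp [0.491 0.313 0.203]
[-3.71875447 -3.07080217  8.15912788] 20.000794440857135
```

Call:
arm_command(turn=[[0,0,0],[0,0,0],[0,0,0],[0,0,0],[0,0,0],[0,0,0],[0,0,0],[0,0,0],[0,0,0],[0,0,0]], dp=[[0,0,0],[0,0,0],[0,0,0],[0,0,-0.008],[0,0,-0.02],[0,0,-0.025],[0,0,-0.014],[0.003,-0.01,-0.003],[0.006,-0.025,0],[0.006,-0.025,0]], claw=[0.5,0.5,0.5,0.5,0.5,0.5,0.5,0.5,0.5,0.5])

```text
clock: 13.78
eef_pos: [0.4287, 0.3092, 0.323]
ee_rot: [0.001, 0.587, 0.809, -0.001]
force: [-0.2, -0.5, -0.2]
finger_gap: 0.0435
gripper_force: 0.0
```

Call:
arm_command(turn=[[0,0,0],[0,0,0],[0,0,0],[0,0,0],[0,0,0],[0,0,0],[0,0,0],[0,0,0],[0,0,0],[0,0,0]], dp=[[0.005,-0.018,0],[0.002,-0.007,0],[0,0,0],[0,0,0],[0,0,0],[0,0,0],[0,0,0],[0,0,0],[0,0,0],[0,0,0]], claw=[0.5,0.5,0.5,0.5,0.5,0.5,0.5,0.5,0.5,0.5])

```text
clock: 14.62
eef_pos: [0.4039, 0.3083, 0.3233]
ee_rot: [0.001, 0.587, 0.81, -0.0]
force: [-0.6, 0.4, -0.6]
finger_gap: 0.0436
gripper_force: 0.0
```

```bash
python3 - <<'E'
from h import *
plan(*hop(.071,.11),.212,108.2)
p,q,s=pose();c=save('wrist','w7.png');P=cloud(c,(p,q));hsv=cv2.cvtColor(c['pixels'],cv2.COLOR_RGB2HSV);H,S,V=[hsv[...,i].astype(int) for i in range(3)];Z=P[...,2]
m=(abs(H-28)<7)&(S>150)&(Z>.17)&(Z<.24); print(m.sum(),np.median(P[m],0))
m=((H<6)|(H>174))&(S>150)&(Z>.18);print(m.sum(),np.median(P[m],0))
t=np.radians(HY)
E
```

```text
turn first [ 0.04  0.14 -0.1 ] then dp(mm) [ 0.4 -0.  60.3] | clock 14.6 gap 0.044 yaw 108.1 grasp [0.404 0.308 0.272]
105 [0.48726906 0.31852427 0.18770849]
891 [0.40262047 0.31122064 0.21971007]
```

Call:
arm_command(turn=[[0,0,0],[0,0,0],[0,0,0],[0,0,0],[0,0,0],[0,0,0],[0,0,0],[0,0,0],[0,0,0],[0,0,0]], dp=[[0,0,0.01],[0,0,0.02],[0,0,0.02],[0,0,0.01],[0,0,0],[0,0,0],[0,0,0],[0,0,0],[0,0,0],[0,0,0]], claw=[0.5,0.5,0.5,0.5,0.5,0,0,0,0,0], grip_force=20)

```text
clock: 15.5
eef_pos: [0.4035, 0.3084, 0.2646]
ee_rot: [0.001, 0.587, 0.81, -0.0]
force: [-4.6, -0.5, 5.2]
finger_gap: 0.0241
gripper_force: 20.0
```

Call:
arm_command(turn=[[0,0,0],[0,0,0],[0,0,0],[0,0,0],[0,0,0],[0,0,0],[0,0,0],[0,0,0],[0,0,0],[0,0,0]], dp=[[-0.0055,0,-0.0017],[-0.0055,0,-0.0017],[-0.0057,0,-0.001],[-0.0057,0,-0.001],[-0.0057,0,-0.0005],[-0.0057,0,-0.0005],[-0.0057,0,0.0002],[-0.0057,0,0.0002],[-0.0057,0,0.0008],[-0.0057,0,0.0009]], claw=[0,0,0,0,0,0,0,0,0,0])

```text
clock: 16.33
eef_pos: [0.4215, 0.2538, 0.268]
ee_rot: [0.001, 0.587, 0.81, -0.0]
force: [-4.0, 0.9, 2.1]
finger_gap: 0.0237
gripper_force: 20.0
```

```bash
python3 - <<'E'
from h import *
plan(*hop(.0131,.11),.2159,108.2)
p,q,s=pose(); print(s['force'],s['gripper_force'])
E
```

```text
turn first [ 0.04  0.14 -0.09] then dp(mm) [-0.4  0.3  1.1] | clock 16.3 gap 0.024 yaw 108.1 grasp [0.422 0.254 0.217]
[-3.99094012  0.90487728  2.10909571] 20.000619711354375
```

Call:
arm_command(turn=[[0,0,0],[0,0,0],[0,0,0],[0,0,0],[0,0,0],[0,0,0],[0,0,0],[0,0,0],[0,0,0],[0,0,0]], dp=[[-0.0056,0,0.0015],[-0.0056,0,0.0015],[-0.0054,0,0.002],[-0.0054,0,0.0021],[-0.0052,0,0.0026],[-0.0051,0,0.0027],[-0.0048,0,0.0032],[-0.0048,0,0.0032],[-0.0043,0,0.0035],[-0.0038,0,0.003]], claw=[0,0,0,0,0,0,0,0,0,0])

```text
clock: 17.17
eef_pos: [0.4371, 0.2064, 0.2422]
ee_rot: [0.001, 0.587, 0.81, -0.0]
force: [-3.7, 1.1, 0.8]
finger_gap: 0.0235
gripper_force: 20.0
```

```bash
python3 - <<'E'
from h import *
plan(*hop(-.0368,.11),.1906,108.2)
p,q,s=pose(); print(s['force'],s['gripper_force'])
c=save('scene','s8.png');d=save('top','t8.png')
cv2.imwrite('pics/s8b.png',np.hstack([cv2.resize(c['pixels'][190:310,100:250,::-1],(400,320)),cv2.resize(d['pixels'][150:270,100:250,::-1],(400,320))]))
E
```

```text
turn first [ 0.05  0.13 -0.09] then dp(mm) [-0.3  0.3  0.6] | clock 17.2 gap 0.023 yaw 108.1 grasp [0.437 0.206 0.191]
[-3.72468616  1.06544032  0.82392901] 20.00029245391488
```

View pics/s8b.png

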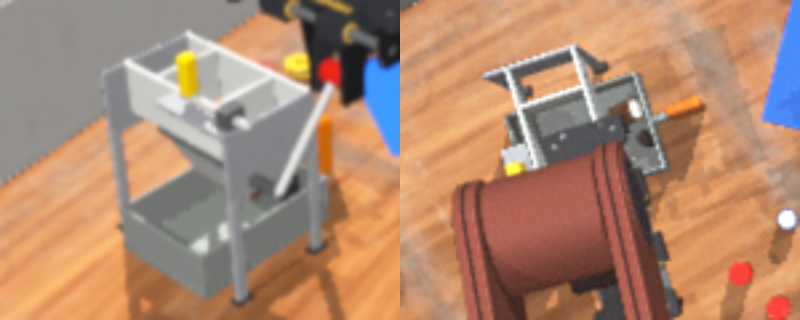

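The door is fully open and both caps lie in the tray at px (633,105) and (648,138). I'll dwell, then swing it shut.

Call:
arm_command(turn=[[0,0,0],[0,0,0],[0,0,0],[0,0,0],[0,0,0],[0,0,0],[0,0,0],[0,0,0],[0,0,0],[0,0,0]], dp=[[0,0,0],[0,0,0],[0,0,0],[0,0,0],[0,0,0],[0.0038,0,-0.003],[0.0043,0,-0.0035],[0.0048,0,-0.0032],[0.0048,0,-0.0032],[0.0051,0,-0.0027]], claw=[0,0,0,0,0,0,0,0,0,0])

```text
clock: 18.1
eef_pos: [0.4296, 0.2291, 0.2586]
ee_rot: [0.001, 0.587, 0.81, -0.0]
force: [0.1, -2.4, -2.7]
finger_gap: 0.024
gripper_force: 20.0
```

Call:
arm_command(turn=[[0,0,0],[0,0,0],[0,0,0],[0,0,0],[0,0,0],[0,0,0],[0,0,0],[0,0,0],[0,0,0],[0,0,0]], dp=[[0.0052,0,-0.0026],[0.0054,0,-0.0021],[0.0054,0,-0.002],[0.0056,0,-0.0015],[0.0056,0,-0.0015],[0.0057,0,-0.0009],[0.0057,0,-0.0008],[0.0057,0,-0.0002],[0.0057,0,-0.0002],[0.0057,0,0.0005]], claw=[0,0,0,0,0,0,0,0,0,0])

```text
clock: 18.93
eef_pos: [0.4122, 0.282, 0.2696]
ee_rot: [0.001, 0.587, 0.81, -0.0]
force: [-3.4, -3.6, 0.7]
finger_gap: 0.0239
gripper_force: 20.0
```

Call:
arm_command(turn=[[0,0,0],[0,0,0],[0,0,0],[0,0,0],[0,0,0],[0,0,0],[0,0,0],[0,0,0],[0,0,0],[0,0,0]], dp=[[0.0057,0,0.0005],[0.0057,0,0.001],[0.0057,0,0.001],[0.0055,0,0.0017],[0.0055,0,0.0017],[0.001,0,0],[0,0,0],[0,0,0],[0,0,0],[0,0,0]], claw=[0,0,0,0,0,0,0,0,0,0])

```text
clock: 19.77
eef_pos: [0.4035, 0.309, 0.2634]
ee_rot: [0.001, 0.587, 0.81, -0.001]
force: [-1.5, -5.3, 0.6]
finger_gap: 0.0238
gripper_force: 20.0
```

```bash
python3 - <<'E'
from h import *
plan(*hop(.070,.11),.2116,108.2)
p,q,s=pose(); print(s['force'],s['gripper_force'])
E
```

```text
turn first [ 0.03  0.19 -0.09] then dp(mm) [-1.5  0.2  0.8] | clock 19.8 gap 0.024 yaw 108.1 grasp [0.404 0.309 0.212]
[-1.52115019 -5.33641052  0.55016608] 20.00009313225746
```

Call:
arm_command(turn=[[0,0,0],[0,0,0],[0,0,0],[0,0,0],[0,0,0],[0,0,0],[0,0,0],[0,0,0],[0,0,0],[0,0,0]], dp=[[0,0,0],[0,0,0],[0,0,0],[0,0,-0.01],[0,0,-0.02],[0,0,-0.02],[0,0,-0.01],[-0.006,0.015,0],[-0.006,0.025,0],[-0.006,0.025,0]], claw=[0.45,0.45,0.45,0.45,0.45,0.45,0.45,0.45,0.45,0.45])

```text
clock: 20.6
eef_pos: [0.4716, 0.3129, 0.3249]
ee_rot: [0.002, 0.587, 0.81, 0.001]
force: [-0.3, 0.2, -0.3]
finger_gap: 0.0392
gripper_force: 0.0
```

Call:
arm_command(turn=[[0,0,0],[0,0,0],[0,0,0],[0,0,0],[0,0,0],[0,0,0],[0,0,0],[0,0,0],[0,0,0],[0,0,0]], dp=[[-0.004,0.015,0],[-0.002,0.005,0],[0,0,0],[0,0,0],[0,0,0],[0,0,0],[0,0,0],[0,0,0],[0,0,0],[0,0,0]], claw=[0.4,0.4,0.4,0.4,0.4,0.4,0.4,0.4,0.4,0.4])

```text
clock: 21.43
eef_pos: [0.4915, 0.313, 0.3237]
ee_rot: [0.001, 0.587, 0.81, -0.0]
force: [-0.3, 1.5, 0.3]
finger_gap: 0.0349
gripper_force: 0.0
```

```bash
python3 - <<'E'
from h import *
plan(*hop(.048,.025),.203,108.2)
E
```

```text
turn first [ 0.07  0.13 -0.07] then dp(mm) [ 0.2  0.4 69.7] | clock 21.4 gap 0.035 yaw 108.1 grasp [0.492 0.313 0.273]
```

Call:
arm_command(turn=[[0,0,0],[0,0,0],[0,0,0],[0,0,0],[0,0,0],[0,0,0],[0,0,0],[0,0,0],[0,0,0],[0,0,0]], dp=[[0,0,0.01],[0,0,0.022],[0,0,0.022],[0,0,0.013],[0,0,0.003],[0,0,0],[0,0,0],[0,0,0],[0,0,0],[0,0,0]], claw=[0.4,0.4,0.4,0.4,0.4,0,0,0,0,0])

```text
clock: 22.27
eef_pos: [0.4915, 0.3128, 0.2549]
ee_rot: [0.001, 0.587, 0.81, -0.0]
force: [-2.0, -1.1, 4.0]
finger_gap: 0.0121
gripper_force: 20.0
```

Call:
arm_command(turn=[[0,0,0],[0,0,0],[0,0,0],[0,0,0],[0,0,0],[0,0,0],[0,0,0],[0,0,0],[0,0,0],[0,0,0]], dp=[[0,0,0],[0,-0.003,0],[0,-0.004,0],[0,-0.004,0],[0,-0.004,0],[0,-0.004,0],[0,-0.004,0],[0,-0.003,0],[0,-0.001,0],[0,0,0]], claw=[0,0,0,0,0,0,0,0,0,0])

```text
clock: 23.1
eef_pos: [0.4673, 0.3048, 0.2548]
ee_rot: [0.003, 0.587, 0.81, 0.002]
force: [6.0, 2.0, 2.9]
finger_gap: 0.0119
gripper_force: 20.0
```

```bash
python3 - <<'E'
from h import *
plan(*hop(.048,.05),.203,108.2);print(pose()[2]['force'])
E
```

```text
turn first [ 0.37  0.11 -0.09] then dp(mm) [0.5 0.9 0.8] | clock 23.1 gap 0.012 yaw 108.1 grasp [0.468 0.305 0.204]
[6.03528444 2.04114968 2.89957936]
```

Call:
arm_command(turn=[[0,0,0],[0,0,0],[0,0,0],[0,0,0],[0,0,0],[0,0,0],[0,0,0],[0,0,0],[0,0,0],[0,0,0]], dp=[[0,0,0],[0,0,0],[0,0,0],[0,0,-0.01],[0,0,-0.025],[0,0,-0.025],[0,0,-0.01],[-0.01,0.003,0],[-0.025,0.008,0],[-0.033,0.011,0]], claw=[0.4,0.4,0.4,0.4,0.4,0.4,0.4,0.4,0.4,0.4])

```text
clock: 23.93
eef_pos: [0.5071, 0.2468, 0.3223]
ee_rot: [0.0, 0.586, 0.811, -0.001]
force: [1.0, -0.1, 0.2]
finger_gap: 0.0345
gripper_force: 0.0
```

Call:
arm_command(turn=[[0,0,0],[0,0,0],[0,0,0],[0,0,0],[0,0,0],[0,0,0],[0,0,0],[0,0,0],[0,0,0],[0,0,0]], dp=[[-0.035,0.011,0],[-0.033,0.01,0],[-0.018,0.006,0],[-0.007,0.002,0],[0,0,0],[0,0,0],[0,0,0],[0,0,0],[0,0,0],[0,0,0]], claw=[0.4,0.4,0.4,0.4,0.4,0.4,0.4,0.4,0.4,0.4])

```text
clock: 24.77
eef_pos: [0.5641, 0.1683, 0.3242]
ee_rot: [0.001, 0.586, 0.81, -0.0]
force: [-0.6, -0.6, -0.2]
finger_gap: 0.0346
gripper_force: 0.0
```

```bash
python3 - <<'E'
from h import *
p,q,s=pose();c=save('wrist','w9.png');P=cloud(c,(p,q));d=save('top','t9.png')
def cm(c):
    hsv=cv2.cvtColor(c['pixels'],cv2.COLOR_RGB2HSV);return [hsv[...,i].astype(int) for i in range(3)]
H,S,V=cm(c);m=(H<18)&(S>170)&(V>120)
top=P[m&(P[...,2]>.055)&(P[...,2]<.08)]
if len(top):
    r=cv2.minAreaRect(top[:,:2].astype(np.float32));print(len(top),r); plan(*r[0],.048,108.2)
P=cloud(d);H,S,V=cm(d);Z=P[...,2]
for nm,m in(('r',((H<6)|(H>174))&(S>150)&(Z>.15)&(Z<.25)&(P[...,1]>.2)),('y',(abs(H-28)<6)&(S>150)&(Z>.15)&(Z<.25)&(P[...,1]>.2))): print(nm,m.sum(),np.nanmedian(P[m],0).round(3))
cv2.imwrite('pics/w9b.png',np.hstack([cv2.resize(c['pixels'][:230,100:400,::-1],(500,383)),cv2.resize(d['pixels'][150:280,100:202,::-1],(300,383))]))
E
```

```text
269 ((0.5646321773529053, 0.17003662884235382), (0.01072507444769144, 0.03756879270076752), 18.347463607788086)
turn first [ 0.07  0.14 -0.03] then dp(mm) [  1.9   1.  225.2] | clock 24.9 gap 0.035 yaw 108.2 grasp [0.564 0.168 0.273]
r 13 [0.404 0.315 0.222]
y 0 [nan nan nan]
  return np.nanmean(a, axis, out=out, keepdims=keepdims)
```

View pics/w9b.png

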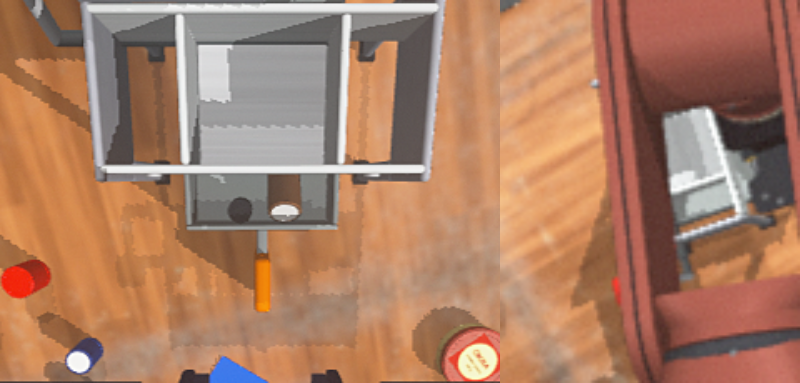

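Bin empty; brown and black caps lie in the tray at (285,200) and (240,210). The grip is at (262,283), in line. I'll grasp it and draw the tray out to the mat.

Call:
arm_command(turn=[[0,0,0],[0,0,0],[0,0,0],[0,0,0],[0,0,0],[0,0,0],[0,0,0],[0,0,0],[0,0,0],[0,0,0]], dp=[[0.002,0.001,0.01],[0,0,0.025],[0,0,0.035],[0,0,0.035],[0,0,0.035],[0,0,0.035],[0,0,0.028],[0,0,0.015],[0,0,0.005],[0,0,0.001]], claw=[0.4,0.4,0.4,0.4,0.4,0.4,0.4,0.4,0.4,0.4], grip_force=55)

```text
clock: 25.7
eef_pos: [0.5639, 0.169, 0.0979]
ee_rot: [-0.0, 0.587, 0.81, -0.002]
force: [0.2, -0.5, 0.7]
finger_gap: 0.0346
gripper_force: 0.0
```

Call:
arm_command(turn=[[0,0,0],[0,0,0],[0,0,0],[0,0,0],[0,0,0],[0,0,0],[0,0,0],[0,0,0],[0,0,0],[0,0,0]], dp=[[0,0,0],[0,0,0],[0,0,0],[0,0,0],[0,0,0],[0,0,-0.002],[0,0,-0.004],[0,0,-0.004],[0,0,-0.002],[0,0,0]], claw=[0,0,0,0,0,0,0,0,0,0])

```text
clock: 26.53
eef_pos: [0.5657, 0.1692, 0.1128]
ee_rot: [0.002, 0.587, 0.81, 0.0]
force: [0.4, -0.3, -0.5]
finger_gap: 0.0119
gripper_force: 55.0
```

```bash
python3 - <<'E'
from h import *
plan(.667,-.1206,.06,108.2);s=pose()[2];print(s['force'],s['gripper_force'])
E
```

```text
turn first [ 0.13  0.15 -0.08] then dp(mm) [-306.9    5.8    1.8] | clock 26.5 gap 0.012 yaw 108.1 grasp [0.566 0.169 0.062]
[ 0.38216332 -0.27046246 -0.53468623] 54.979874677956104
```

Held 12 mm up. Moving out smoothly.

Call:
arm_command(turn=[[0,0,0],[0,0,0],[0,0,0],[0,0,0],[0,0,0],[0,0,0],[0,0,0],[0,0,0],[0,0,0],[0,0,0]], dp=[[-0.003,0,0],[-0.007,0,0],[-0.012,0,0],[-0.017,0,0],[-0.021,0,0],[-0.023,0.001,0],[-0.023,0.001,0],[-0.023,0.001,0],[-0.023,0.001,0],[-0.023,0.001,0]], claw=[0,0,0,0,0,0,0,0,0,0])

```text
clock: 27.37
eef_pos: [0.6246, 0.002, 0.1122]
ee_rot: [0.001, 0.587, 0.809, -0.001]
force: [-0.2, -0.1, -2.0]
finger_gap: 0.0117
gripper_force: 55.0
```

Call:
arm_command(turn=[[0,0,0],[0,0,0],[0,0,0],[0,0,0],[0,0,0],[0,0,0],[0,0,0],[0,0,0],[0,0,0],[0,0,0]], dp=[[-0.023,0.001,0],[-0.023,0,0],[-0.023,0,0],[-0.021,0,0],[-0.017,0,0],[-0.012,0,0],[-0.008,0,0],[-0.004,0,0],[-0.001,0,0],[0,0,0]], claw=[0,0,0,0,0,0,0,0,0,0])

```text
clock: 28.2
eef_pos: [0.6662, -0.1203, 0.1126]
ee_rot: [0.001, 0.587, 0.81, -0.0]
force: [0.2, 1.0, -1.0]
finger_gap: 0.0116
gripper_force: 55.0
```

```bash
python3 - <<'E'
from tr import *
trayrim('t10.png')
plan(.667,-.1206,.05,108.2);s=pose()[2];print(s['force'],s['gripper_force'])
E
```

```text
tray rel (along toolx,tooly) mm [-2.7  0.1] [111.  157.1] 89.64289855957031 357 z [0.04  0.053 0.059]
turn first [ 0.03  0.1  -0.04] then dp(mm) [-0.9  0.6 11.5] | clock 28.2 gap 0.012 yaw 108.2 grasp [ 0.666 -0.12   0.062]
[-0.59477236  0.10517559 -1.56107528] 54.97925950214267
```

Call:
arm_command(turn=[[0,0,0],[0,0,0],[0,0,0],[0,0,0],[0,0,0],[0,0,0],[0,0,0],[0,0,0],[0,0,0],[0,0,0]], dp=[[0,0,0.003],[0,0,0.003],[0,0,0.003],[0,0,0.002],[0,0,0.002],[0,0,0],[0,0,0],[0,0,0],[0,0,0],[0,0,0]], claw=[0,0,0,0,0,0,0,0.4,0.4,0.4])

```text
clock: 29.08
eef_pos: [0.6664, -0.1205, 0.0996]
ee_rot: [0.001, 0.587, 0.81, -0.0]
force: [-0.3, -0.6, 0.4]
finger_gap: 0.0246
gripper_force: 0.0
```

Call:
arm_command(turn=[[0,0,0],[0,0,0],[0,0,0],[0,0,0],[0,0,0],[0,0,0],[0,0,0],[0,0,0],[0,0,0],[0,0,0]], dp=[[0,0,0],[0,0,-0.01],[0,0,-0.025],[0,0,-0.035],[0,0,-0.035],[0,0,-0.035],[0,0,-0.015],[0,0,0],[0,0,0],[0,0,0]], claw=[0.4,0.4,0.4,0.4,0.4,0.4,0.4,0.4,0.4,0.4])

```text
clock: 29.92
eef_pos: [0.6655, -0.1203, 0.2534]
ee_rot: [0.0, 0.587, 0.81, -0.001]
force: [-0.3, -0.4, 0.2]
finger_gap: 0.0348
gripper_force: 0.0
```

```bash
cat > caps.py <<'E'
from h import *
def caps(fn):
    c=save('top',fn);P=cloud(c);Z=P[...,2]
    m=((Z>.026)&(Z<.045)&(P[...,0]>.3)&(P[...,0]<.52)&(P[...,1]>-.25)&(P[...,1]<.16)).astype(np.uint8)
    n,l,st,ce=cv2.connectedComponentsWithStats(m)
    for i in range(1,n):
        if st[i,4]>12: print('cap',(ce[i]).round(),st[i,4],st[i,2:4],np.nanmean(P[l==i],0).round(3),c['pixels'][l==i].mean(0).round())
    return c
E
python3 - <<'E'
from caps import *
c=caps('t11.png');plan(.5,-.15,.16,0)
cv2.imwrite('pics/t11b.png',cv2.resize(c['pixels'][110:300,120:400,::-1],(800,543)))
E
```

```text
cap [259. 227.] 42 [7 8] [0.461 0.018 0.034] [216. 218. 225.]
cap [245. 232.] 48 [8 8] [0.446 0.059 0.032] [221. 221. 230.]
cap [227. 252.] 65 [9 9] [0.389 0.109 0.037] [246.  70.  58.]
cap [241. 265.] 64 [9 9] [0.351 0.069 0.037] [247.  69.  59.]
turn first [-6.0000e-02  1.2000e-01  1.0812e+02] then dp(mm) [-165.2   29.8   41.5] | clock 30.0 gap 0.035 yaw 108.1 grasp [ 0.665 -0.12   0.202]
```

View pics/t11b.png

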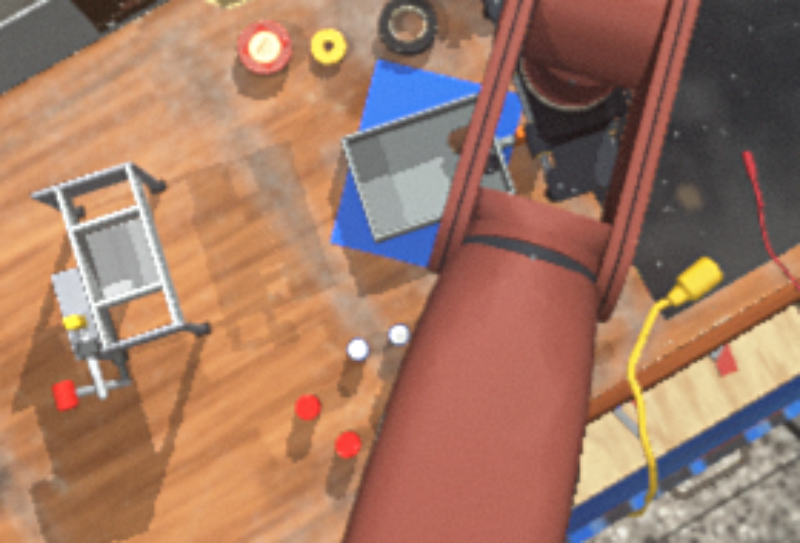

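The tray stands on the mat, the bin is empty, and one blue cap (397,334) has been nudged to (0.461,0.018). I'm heading for the first brown cap.

Call:
arm_command(turn=[[0,0,0],[0,0,0],[0,0,0],[0,0,0],[0,0,0],[0,0,0],[0,0,0],[0,0,0],[0,0,0],[0,0,0]], dp=[[0.005,-0.01,0],[0.012,-0.024,0],[0.015,-0.03,0],[0.015,-0.03,0.006],[0.015,-0.03,0.01],[0.015,-0.03,0.012],[0.012,-0.022,0.012],[0.006,-0.012,0],[0,0,0],[0,0,0]], claw=[0.5,0.5,0.5,0.5,0.5,0.5,0.5,0.5,0.5,0.5], grip_force=15)

```text
clock: 30.8
eef_pos: [0.4573, -0.0885, 0.2132]
ee_rot: [0.001, 0.587, 0.81, -0.0]
force: [-0.6, 0.6, -0.1]
finger_gap: 0.0435
gripper_force: 0.0
```

```bash
cat > wl.py <<'E'
from h import *
def look(fn,zg=.027):
    p,q,s=pose();c=save('wrist',fn);P=cloud(c,(p,q));Z=P[...,2]
    R=q2R(q);g=p+R[:,2]*.051
    hsv=cv2.cvtColor(c['pixels'],cv2.COLOR_RGB2HSV)
    m=((Z>.027)&(Z<.042)&(hsv[...,1]<70)&(hsv[...,2]>150)).astype(np.uint8);m[240:]=0
    n,l,st,ce=cv2.connectedComponentsWithStats(m)
    for i in range(1,n):
        if st[i,4]>40:
            pt=np.nanmedian(P[l==i],0); (cx,cy),r=cv2.minEnclosingCircle(np.argwhere(l==i)[:,::-1].astype(np.float32)); w=ray(c,cx,cy,pt[2],(p,q))
            print('px',ce[i].round(),st[i,4],w.round(4),'dia',round(2*r/c['intrinsics'][0,0]*c['depth'][l==i].mean(),3)); 
            if np.linalg.norm(w[:2]-g[:2])<.15: plan(w[0],w[1],zg,108.2)
E
python3 -c "
from wl import *
look('w12.png')"
```

```text
px [300.  19.] 446 [0.4465 0.0583 0.0323] dia 0.02
turn first [ 0.06  0.13 -0.1 ] then dp(mm) [143.5  34.8 136. ] | clock 30.9 gap 0.043 yaw 108.1 grasp [ 0.458 -0.089  0.163]
px [298.  77.] 390 [0.4604 0.0168 0.0323] dia 0.019
turn first [ 0.06  0.13 -0.1 ] then dp(mm) [ 99.8  35.  136. ] | clock 30.9 gap 0.043 yaw 108.1 grasp [ 0.458 -0.089  0.163]
px [255. 192.] 377 [ 0.4564 -0.0892  0.0362] dia 0.021
turn first [ 0.06  0.13 -0.1 ] then dp(mm) [  0.3  -2.  136. ] | clock 30.9 gap 0.043 yaw 108.1 grasp [ 0.458 -0.089  0.163]
px [472. 238.] 42 [ 0.666  -0.0675  0.0393] dia 0.021
```

View pics/w12.png

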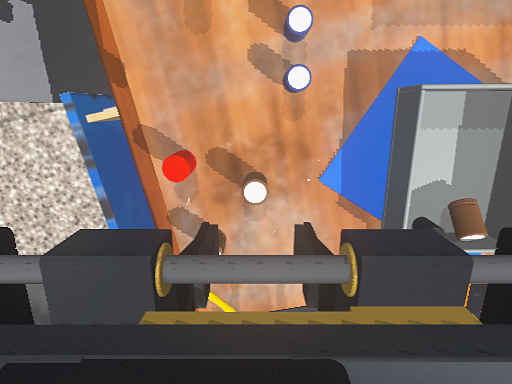

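Candidates: the brown cap at (255,192) has a brown body with a white top, and fits. The one at (178,167) is the red look-alike, so I leave it alone. The blue caps are at (298,77) and (300,19). I'm picking up the brown one.

Call:
arm_command(turn=[[0,0,0],[0,0,0],[0,0,0],[0,0,0],[0,0,0],[0,0,0],[0,0,0],[0,0,0],[0,0,0],[0,0,0]], dp=[[0,-0.002,0.015],[0,0,0.03],[0,0,0.035],[0,0,0.03],[0,0,0.018],[0,0,0.008],[0,0,0],[0,0,0],[0,0,0],[0,0,0]], claw=[0.5,0.5,0.5,0.5,0.5,0.5,0.5,0,0,0])

```text
clock: 31.68
eef_pos: [0.4578, -0.0902, 0.08]
ee_rot: [0.003, 0.587, 0.81, 0.0]
force: [0.0, 0.9, 0.2]
finger_gap: 0.0306
gripper_force: 0.0
```

Call:
arm_command(turn=[[0,0,0],[0,0,0],[0,0,0],[0,0,0],[0,0,0],[0,0,0],[0,0,0],[0,0,0],[0,0,0],[0,0,0]], dp=[[0,0,0],[0,0,0],[0,0,0],[0,0,-0.015],[0,0,-0.03],[0,0,-0.03],[0,0,-0.025],[0,0,-0.01],[0,0,0],[0,0,0]], claw=[0,0,0,0,0,0,0,0,0,0])

```text
clock: 32.52
eef_pos: [0.456, -0.0894, 0.188]
ee_rot: [0.002, 0.587, 0.81, -0.0]
force: [-0.2, 0.2, -1.3]
finger_gap: 0.0244
gripper_force: 15.0
```

```bash
python3 -c "
from wl import *
plan(.6145,.0377,.05,108.2)"
```

```text
turn first [ 0.08  0.16 -0.08] then dp(mm) [ 71.2 190.2  87. ] | clock 32.5 gap 0.024 yaw 108.1 grasp [ 0.456 -0.089  0.137]
```

Call:
arm_command(turn=[[0,0,0],[0,0,0],[0,0,0],[0,0,0],[0,0,0],[0,0,0],[0,0,0],[0,0,0],[0,0,0],[0,0,0]], dp=[[0.004,0.01,0],[0.008,0.022,0],[0.012,0.032,0],[0.013,0.035,0],[0.013,0.035,0],[0.011,0.03,0],[0.007,0.018,0],[0.003,0.008,0],[0,0,0],[0,0,0]], claw=[0,0,0,0,0,0,0,0,0,0])

```text
clock: 33.35
eef_pos: [0.6135, 0.0373, 0.1862]
ee_rot: [-0.0, 0.587, 0.81, -0.001]
force: [-0.1, 0.2, -0.1]
finger_gap: 0.0247
gripper_force: 15.0
```

Call:
arm_command(turn=[[0,0,0],[0,0,0],[0,0,0],[0,0,0],[0,0,0],[0,0,0],[0,0,0],[0,0,0],[0,0,0],[0,0,0]], dp=[[0,0,0.012],[0,0,0.025],[0,0,0.025],[0,0,0.018],[0,0,0.012],[0,0,0.006],[0,0,0.002],[0,0,0],[0,0,0],[0,0,0]], claw=[0,0,0,0,0,0,0,0,0.4,0.4])

```text
clock: 34.18
eef_pos: [0.6159, 0.0368, 0.0899]
ee_rot: [0.002, 0.587, 0.81, 0.0]
force: [0.0, -0.3, -0.7]
finger_gap: 0.0312
gripper_force: 0.0
```

Call:
arm_command(turn=[[0,0,0],[0,0,0],[0,0,0],[0,0,0],[0,0,0],[0,0,0],[0,0,0],[0,0,0],[0,0,0],[0,0,0]], dp=[[0,0,0],[0,0,0],[0,0,-0.01],[0,0,-0.025],[0,0,-0.03],[0,0,-0.03],[0,0,-0.02],[0,0,-0.005],[0,0,0],[0,0,0]], claw=[0.4,0.4,0.4,0.4,0.4,0.4,0.4,0.4,0.4,0.4])

```text
clock: 35.02
eef_pos: [0.6143, 0.0372, 0.2079]
ee_rot: [0.001, 0.587, 0.81, -0.0]
force: [-0.4, -0.3, -1.4]
finger_gap: 0.0351
gripper_force: 0.0
```

```bash
python3 -c "
from wl import *
plan(.434,-.162,.155,108.2)
save('wrist','w13.png')"
```

```text
turn first [ 0.04  0.13 -0.08] then dp(mm) [-133.  -233.5    1.9] | clock 35.0 gap 0.035 yaw 108.1 grasp [0.614 0.037 0.157]
```

View pics/w13.png

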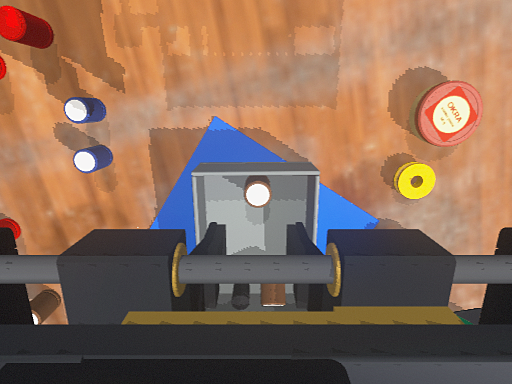

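The brown cap stands in the tray at (257,193). Next is the second brown cap.

Call:
arm_command(turn=[[0,0,0],[0,0,0],[0,0,0],[0,0,0],[0,0,0],[0,0,0],[0,0,0],[0,0,0],[0,0,0],[0,0,0]], dp=[[-0.006,-0.012,0],[-0.015,-0.026,0],[-0.02,-0.035,0],[-0.02,-0.035,0],[-0.02,-0.035,0],[-0.02,-0.035,0],[-0.018,-0.03,0],[-0.01,-0.018,0],[-0.004,-0.008,0],[0,0,0]], claw=[0.5,0.5,0.5,0.5,0.5,0.5,0.5,0.5,0.5,0.5])

```text
clock: 35.9
eef_pos: [0.4319, -0.1626, 0.2069]
ee_rot: [-0.0, 0.588, 0.809, -0.001]
force: [1.4, 0.6, -0.6]
finger_gap: 0.0437
gripper_force: 0.0
```

```bash
python3 -c "
from wl import *
look('w14.png')"
```

```text
px [258. 195.] 390 [ 0.4341 -0.1632  0.0362] dia 0.02
turn first [ 0.    0.03 -0.2 ] then dp(mm) [ -1.5   0.7 129.3] | clock 36.0 gap 0.044 yaw 108.0 grasp [ 0.433 -0.162  0.156]
```

Call:
arm_command(turn=[[0,0,0],[0,0,0],[0,0,0],[0,0,0],[0,0,0],[0,0,0],[0,0,0],[0,0,0],[0,0,0],[0,0,0]], dp=[[-0.001,0.001,0.012],[0,0,0.028],[0,0,0.034],[0,0,0.028],[0,0,0.017],[0,0,0.008],[0,0,0],[0,0,0],[0,0,0],[0,0,0]], claw=[0.5,0.5,0.5,0.5,0.5,0.5,0.5,0,0,0])

```text
clock: 36.78
eef_pos: [0.4363, -0.1633, 0.0829]
ee_rot: [0.003, 0.587, 0.81, -0.0]
force: [-0.5, -0.3, 0.4]
finger_gap: 0.0304
gripper_force: 0.0
```

Call:
arm_command(turn=[[0,0,0],[0,0,0],[0,0,0],[0,0,0],[0,0,0],[0,0,0],[0,0,0],[0,0,0],[0,0,0],[0,0,0]], dp=[[0,0,0],[0,0,0],[0,0,0],[0,0,-0.015],[0,0,-0.03],[0,0,-0.03],[0,0,-0.025],[0,0,-0.01],[0,0,0],[0,0,0]], claw=[0,0,0,0,0,0,0,0,0,0])

```text
clock: 37.62
eef_pos: [0.4347, -0.1627, 0.191]
ee_rot: [0.002, 0.587, 0.81, -0.0]
force: [-0.5, -0.7, -0.8]
finger_gap: 0.0244
gripper_force: 15.0
```

```bash
python3 -c "
from wl import *
plan(.6226,.012,.037,108.2)"
```

```text
turn first [ 0.07  0.16 -0.09] then dp(mm) [107.3 233.  103. ] | clock 37.6 gap 0.024 yaw 108.1 grasp [ 0.435 -0.163  0.14 ]
```

Call:
arm_command(turn=[[0,0,0],[0,0,0],[0,0,0],[0,0,0],[0,0,0],[0,0,0],[0,0,0],[0,0,0],[0,0,0],[0,0,0]], dp=[[0.005,0.011,0],[0.011,0.025,0],[0.016,0.034,0],[0.017,0.036,0],[0.017,0.036,0],[0.016,0.035,0],[0.013,0.028,0],[0.008,0.018,0],[0.004,0.01,0],[0,0,0]], claw=[0,0,0,0,0,0,0,0,0,0])

```text
clock: 38.45
eef_pos: [0.6229, 0.0129, 0.1887]
ee_rot: [-0.0, 0.586, 0.81, -0.001]
force: [-0.3, -0.3, 0.1]
finger_gap: 0.0247
gripper_force: 15.0
```

Call:
arm_command(turn=[[0,0,0],[0,0,0],[0,0,0],[0,0,0],[0,0,0],[0,0,0],[0,0,0],[0,0,0],[0,0,0],[0,0,0]], dp=[[0,0,0.012],[0,0,0.025],[0,0,0.025],[0,0,0.019],[0,0,0.013],[0,0,0.006],[0,0,0.002],[0,0,0],[0,0,0],[0,0,0]], claw=[0,0,0,0,0,0,0,0,0.4,0.4])

```text
clock: 39.28
eef_pos: [0.6237, 0.0109, 0.0902]
ee_rot: [0.002, 0.587, 0.81, 0.0]
force: [0.4, -0.8, -0.1]
finger_gap: 0.031
gripper_force: 0.0
```

Call:
arm_command(turn=[[0,0,0],[0,0,0],[0,0,0],[0,0,0],[0,0,0],[0,0,0],[0,0,0],[0,0,0],[0,0,0],[0,0,0]], dp=[[0,0,0],[0,0,0],[0,0,-0.01],[0,0,-0.025],[0,0,-0.03],[0,0,-0.03],[0,0,-0.02],[0,0,-0.005],[0,0,0],[0,0,0]], claw=[0.4,0.4,0.4,0.4,0.4,0.4,0.4,0.4,0.4,0.4])

```text
clock: 40.12
eef_pos: [0.6227, 0.0116, 0.209]
ee_rot: [0.001, 0.587, 0.81, -0.0]
force: [-0.2, 0.6, 0.3]
finger_gap: 0.0349
gripper_force: 0.0
```

```bash
python3 -c "
from wl import *
plan(.4604,.0168,.155,108.2)
look('w15.png')"
```

```text
turn first [ 0.04  0.13 -0.08] then dp(mm) [  55.6 -152.5    3. ] | clock 40.1 gap 0.035 yaw 108.1 grasp [0.623 0.011 0.158]
px [71. 76.] 384 [0.446  0.0586 0.0322] dia 0.02
px [ 80. 130.] 348 [0.4605 0.0168 0.0322] dia 0.019
px [260. 164.] 68 [0.6163 0.0396 0.0415] dia 0.019
turn first [-0.07  0.08 -0.08] then dp(mm) [ 28.4   3.3 129.8] | clock 40.2 gap 0.035 yaw 108.1 grasp [0.622 0.012 0.157]
px [258. 195.] 109 [0.6234 0.0128 0.0416] dia 0.02
turn first [-0.07  0.08 -0.08] then dp(mm) [  0.7   1.6 129.8] | clock 40.2 gap 0.035 yaw 108.1 grasp [0.622 0.012 0.157]
```

Call:
arm_command(turn=[[0,0,0],[0,0,0],[0,0,0],[0,0,0],[0,0,0],[0,0,0],[0,0,0],[0,0,0],[0,0,0],[0,0,0]], dp=[[0.004,-0.01,0],[0.009,-0.025,0],[0.011,-0.031,0],[0.012,-0.032,0],[0.01,-0.028,0],[0.007,-0.019,0],[0.003,-0.008,0],[0,0,0],[0,0,0],[0,0,0]], claw=[0.5,0.5,0.5,0.5,0.5,0.5,0.5,0.5,0.5,0.5])

```text
clock: 41.0
eef_pos: [0.4612, 0.017, 0.2091]
ee_rot: [0.001, 0.587, 0.81, -0.0]
force: [0.6, -0.0, -0.2]
finger_gap: 0.0438
gripper_force: 0.0
```

Call:
arm_command(turn=[[0,0,0],[0,0,0],[0,0,0],[0,0,0],[0,0,0],[0,0,0],[0,0,0],[0,0,0],[0,0,0],[0,0,0]], dp=[[0,0,0.012],[0,0,0.028],[0,0,0.034],[0,0,0.03],[0,0,0.018],[0,0,0.008],[0,0,0],[0,0,0],[0,0,0],[0,0,0]], claw=[0.5,0.5,0.5,0.5,0.5,0.5,0.5,0,0,0])

```text
clock: 41.83
eef_pos: [0.462, 0.0167, 0.0807]
ee_rot: [0.003, 0.587, 0.81, 0.0]
force: [0.7, 0.2, -0.5]
finger_gap: 0.0311
gripper_force: 0.0
```

Call:
arm_command(turn=[[0,0,0],[0,0,0],[0,0,0],[0,0,0],[0,0,0],[0,0,0],[0,0,0],[0,0,0],[0,0,0],[0,0,0]], dp=[[0,0,0],[0,0,0],[0,0,0],[0,0,-0.015],[0,0,-0.03],[0,0,-0.03],[0,0,-0.025],[0,0,-0.01],[0,0,0],[0,0,0]], claw=[0,0,0,0,0,0,0,0,0,0])

```text
clock: 42.67
eef_pos: [0.4601, 0.0171, 0.1887]
ee_rot: [0.001, 0.587, 0.81, -0.0]
force: [0.2, 0.6, -1.1]
finger_gap: 0.0215
gripper_force: 15.0
```

```bash
python3 -c "
from wl import *
plan(.6307,-.0122,.037,108.2)"
```

```text
turn first [ 0.08  0.15 -0.09] then dp(mm) [-81.2 152.9 100.7] | clock 42.7 gap 0.021 yaw 108.1 grasp [0.46  0.017 0.138]
```

Call:
arm_command(turn=[[0,0,0],[0,0,0],[0,0,0],[0,0,0],[0,0,0],[0,0,0],[0,0,0],[0,0,0],[0,0,0],[0,0,0]], dp=[[-0.005,0.01,0],[-0.012,0.023,0],[-0.016,0.03,0],[-0.017,0.032,0],[-0.015,0.029,0],[-0.011,0.02,0],[-0.005,0.009,0],[0,0,0],[0,0,0],[0,0,0]], claw=[0,0,0,0,0,0,0,0,0,0])

```text
clock: 43.5
eef_pos: [0.6291, -0.012, 0.1871]
ee_rot: [-0.001, 0.587, 0.81, -0.001]
force: [-0.0, -0.6, -0.2]
finger_gap: 0.022
gripper_force: 15.0
```

Call:
arm_command(turn=[[0,0,0],[0,0,0],[0,0,0],[0,0,0],[0,0,0],[0,0,0],[0,0,0],[0,0,0],[0,0,0],[0,0,0]], dp=[[0,0,0.012],[0,0,0.025],[0,0,0.025],[0,0,0.019],[0,0,0.013],[0,0,0.006],[0,0,0.002],[0,0,0],[0,0,0],[0,0,0]], claw=[0,0,0,0,0,0,0,0,0.4,0.4])

```text
clock: 44.33
eef_pos: [0.6319, -0.0126, 0.0888]
ee_rot: [0.002, 0.587, 0.81, 0.0]
force: [-0.4, 0.9, 0.5]
finger_gap: 0.0286
gripper_force: 0.0
```

Call:
arm_command(turn=[[0,0,0],[0,0,0],[0,0,0],[0,0,0],[0,0,0],[0,0,0],[0,0,0],[0,0,0],[0,0,0],[0,0,0]], dp=[[0,0,0],[0,0,0],[0,0,-0.01],[0,0,-0.025],[0,0,-0.03],[0,0,-0.03],[0,0,-0.02],[0,0,-0.005],[0,0,0],[0,0,0]], claw=[0.4,0.4,0.4,0.4,0.4,0.4,0.4,0.4,0.4,0.4])

```text
clock: 45.17
eef_pos: [0.6304, -0.0122, 0.2071]
ee_rot: [0.001, 0.587, 0.81, -0.0]
force: [-1.0, -0.2, -0.0]
finger_gap: 0.0347
gripper_force: 0.0
```

```bash
python3 -c "
from wl import *
plan(.446,.0585,.155,108.2)
look('w16.png')"
```

```text
turn first [ 0.04  0.13 -0.08] then dp(mm) [ 124.8 -153.1    1.1] | clock 45.2 gap 0.035 yaw 108.1 grasp [ 0.631 -0.012  0.156]
px [64. 42.] 428 [0.4465 0.059  0.0322] dia 0.02
px [251. 164.] 47 [0.6181 0.0127 0.0417] dia 0.01
turn first [-0.07  0.08 -0.09] then dp(mm) [ 27.3  -3.5 127.9] | clock 45.2 gap 0.035 yaw 108.1 grasp [ 0.63  -0.012  0.155]
px [257. 194.] 312 [ 0.6317 -0.012   0.0382] dia 0.018
turn first [-0.07  0.08 -0.09] then dp(mm) [ -0.4   1.8 127.9] | clock 45.2 gap 0.035 yaw 108.1 grasp [ 0.63  -0.012  0.155]
```

Next is the last blue cap at (0.446,0.059).

Call:
arm_command(turn=[[0,0,0],[0,0,0],[0,0,0],[0,0,0],[0,0,0],[0,0,0],[0,0,0],[0,0,0],[0,0,0],[0,0,0]], dp=[[0.008,-0.01,0],[0.019,-0.023,0],[0.024,-0.03,0],[0.025,-0.031,0],[0.024,-0.029,0],[0.017,-0.02,0],[0.008,-0.01,0],[0,0,0],[0,0,0],[0,0,0]], claw=[0.5,0.5,0.5,0.5,0.5,0.5,0.5,0.5,0.5,0.5])

```text
clock: 46.05
eef_pos: [0.4469, 0.0587, 0.2065]
ee_rot: [0.001, 0.587, 0.81, -0.001]
force: [0.2, -0.6, -1.0]
finger_gap: 0.0436
gripper_force: 0.0
```

Call:
arm_command(turn=[[0,0,0],[0,0,0],[0,0,0],[0,0,0],[0,0,0],[0,0,0],[0,0,0],[0,0,0],[0,0,0],[0,0,0]], dp=[[0,0,0.012],[0,0,0.028],[0,0,0.034],[0,0,0.029],[0,0,0.017],[0,0,0.008],[0,0,0],[0,0,0],[0,0,0],[0,0,0]], claw=[0.5,0.5,0.5,0.5,0.5,0.5,0.5,0,0,0])

```text
clock: 46.88
eef_pos: [0.4482, 0.0586, 0.0805]
ee_rot: [0.002, 0.587, 0.81, 0.001]
force: [-0.0, -0.0, -0.2]
finger_gap: 0.0307
gripper_force: 0.0
```

Call:
arm_command(turn=[[0,0,0],[0,0,0],[0,0,0],[0,0,0],[0,0,0],[0,0,0],[0,0,0],[0,0,0],[0,0,0],[0,0,0]], dp=[[0,0,0],[0,0,0],[0,0,0],[0,0,-0.015],[0,0,-0.03],[0,0,-0.03],[0,0,-0.025],[0,0,-0.01],[0,0,0],[0,0,0]], claw=[0,0,0,0,0,0,0,0,0,0])

```text
clock: 47.72
eef_pos: [0.4464, 0.059, 0.1886]
ee_rot: [0.001, 0.587, 0.81, -0.0]
force: [-0.3, -0.4, 0.0]
finger_gap: 0.0213
gripper_force: 15.1
```

```bash
python3 - <<'E'
from wl import *
plan(.638,-.036,.037,108.2)
# tray occupancy from top view
c=save('top','t17.png');P=cloud(c);C=np.array([.632,-.0155]);t=np.radians(108.2)
d=P[...,:2]-C;a=d@[np.cos(t),np.sin(t)];b=d@[np.sin(t),-np.cos(t)]
m=(abs(a)<.075)&(abs(b)<.055)
G=np.full((15,11),np.nan)
for i in range(15):
    for j in range(11):
        k=m&(abs(a-(-.07+.01*i))<.005)&(abs(b-(-.05+.01*j))<.005)
        if k.any(): G[i,j]=np.nanmax(P[...,2][k])*1000
print(np.round(G[::-1]))
E
```

```text
turn first [ 0.08  0.15 -0.08] then dp(mm) [-150.1  152.4  100.6] | clock 47.7 gap 0.021 yaw 108.1 grasp [0.446 0.059 0.138]
[[ 50.  43.  49.  48.  43.  47.  46.  11.  13. 889. 913.]
 [ 51.  13.  11.  10.  47.  48.  46.   9.  11.  12.  51.]
 [ 53.  10.  12.  12.  45.  51.  48.  12.   9.  14.  52.]
 [ 52.  12.  14.  11.  44.  47.  48.  13.  16.   8.  51.]
 [ 48.  17.  13.  14.  49.  46.  44.  10.  10.  10.  51.]
 [ 53.  13.   9.   9.  45.  45.  46.  10.  11.  10.  49.]
 [ 52.  10.  11.   9.  42.  47.  40.   9.  10.  12.  50.]
 [ 50.   9.  11.  11.  43.  47.  43.  13.  10.  12.  49.]
 [ 53.  13.  12.   9.  10.  35.  11.  13.  14.  13.  51.]
 [ 47.  11.  10.  13.  12.  11.  10.  10.   9.  11.  54.]
 [ 50.  10.  10.  11.  12.  21.  40.  37.  24.  13.  50.]
 [ 50.  12.  12.   9.  11.  25.  42.  46.  39.  11.  49.]
 [ 51.  12.  10.  43.  42.  32.  51.  50.  44.  13.  55.]
 [ 48.  14.  11.  42.  41.  46.  43.  44.  42.   9.  50.]
 [ 53.  51.  49.  53.  54.  53.  49.  49.  48.  48.  51.]]
```

Call:
arm_command(turn=[[0,0,2],[0,0,5],[0,0,7],[0,0,7],[0,0,7],[0,0,7],[0,0,7],[0,0,7],[0,0,7],[0,0,7]], dp=[[0,0,0],[0,0,0],[0,0,0],[0,0,0],[0,0,0],[0,0,0],[0,0,0],[0,0,0],[0,0,0],[0,0,0]], claw=[0,0,0,0,0,0,0,0,0,0])

```text
clock: 48.6
eef_pos: [0.445, 0.059, 0.1864]
ee_rot: [0.0, 0.925, 0.381, -0.002]
force: [-0.1, 0.4, -0.4]
finger_gap: 0.0216
gripper_force: 15.1
```

Call:
arm_command(turn=[[0,0,7],[0,0,7],[0,0,7],[0,0,4],[0,0,2],[0,0,0],[0,0,0],[0,0,0],[0,0,0],[0,0,0]], dp=[[0,0,0],[0,0,0],[0,0,0],[0,0,0],[0,0,0],[0,0,0],[0,0,0],[0,0,0],[0,0,0],[0,0,0]], claw=[0,0,0,0,0,0,0,0,0,0])

```text
clock: 49.43
eef_pos: [0.4464, 0.0589, 0.1887]
ee_rot: [0.001, 0.987, 0.158, 0.0]
force: [0.0, -0.1, 0.5]
finger_gap: 0.0217
gripper_force: 15.1
```

```bash
python3 -c "
from wl import *
plan(.5963,-.0062,.037,18.2)"
```

```text
turn first [ 0.12 -0.02 -0.06] then dp(mm) [122.1 108.7 100.7] | clock 49.4 gap 0.022 yaw 18.1 grasp [0.446 0.059 0.138]
```

Call:
arm_command(turn=[[0,0,0],[0,0,0],[0,0,0],[0,0,0],[0,0,0],[0,0,0],[0,0,0],[0,0,0],[0,0,0],[0,0,0]], dp=[[0.008,0.007,0],[0.018,0.016,0],[0.023,0.021,0],[0.025,0.022,0],[0.023,0.02,0],[0.017,0.015,0],[0.008,0.008,0],[0,0,0],[0,0,0],[0,0,0]], claw=[0,0,0,0,0,0,0,0,0,0])

```text
clock: 50.27
eef_pos: [0.5958, -0.0066, 0.1889]
ee_rot: [0.001, 0.988, 0.157, 0.0]
force: [-0.7, 0.1, -1.0]
finger_gap: 0.0214
gripper_force: 15.1
```

Call:
arm_command(turn=[[0,0,0],[0,0,0],[0,0,0],[0,0,0],[0,0,0],[0,0,0],[0,0,0],[0,0,0],[0,0,0],[0,0,0]], dp=[[0,0,0.012],[0,0,0.025],[0,0,0.025],[0,0,0.019],[0,0,0.013],[0,0,0.006],[0,0,0.002],[0,0,0],[0,0,0],[0,0,0]], claw=[0,0,0,0,0,0,0,0,0.4,0.4])

```text
clock: 51.1
eef_pos: [0.5975, -0.007, 0.0888]
ee_rot: [0.001, 0.988, 0.157, 0.002]
force: [-0.7, -1.3, 0.4]
finger_gap: 0.0286
gripper_force: 0.0
```

Call:
arm_command(turn=[[0,0,0],[0,0,0],[0,0,0],[0,0,0],[0,0,0],[0,0,0],[0,0,0],[0,0,0],[0,0,0],[0,0,0]], dp=[[0,0,0],[0,0,0],[0,0,-0.01],[0,0,-0.025],[0,0,-0.03],[0,0,-0.03],[0,0,-0.03],[0,0,-0.02],[-0.02,0,-0.02],[-0.03,0,0]], claw=[0.4,0.4,0.4,0.4,0.4,0.4,0.4,0.4,0.4,0.4])

```text
clock: 51.93
eef_pos: [0.5519, -0.0223, 0.2589]
ee_rot: [0.003, 0.987, 0.158, 0.006]
force: [0.7, -0.4, 0.7]
finger_gap: 0.035
gripper_force: 0.0
```

Call:
arm_command(turn=[[0,0,0],[0,0,0],[0,0,0],[0,0,0],[0,0,0],[0,0,0],[0,0,0],[0,0,0],[0,0,0],[0,0,0]], dp=[[-0.03,0.03,-0.01],[-0.03,0.03,-0.01],[-0.03,0.035,0],[-0.02,0.035,0],[0,0.035,0],[0,0.035,0],[0,0.03,0],[0,0.02,0],[0,0,0],[0,0,0]], claw=[0.4,0.4,0.4,0.4,0.4,0.4,0.4,0.4,0.4,0.4])

```text
clock: 52.77
eef_pos: [0.5251, -0.2873, 0.2724]
ee_rot: [0.001, 0.988, 0.157, 0.001]
force: [-0.5, 0.2, -0.5]
finger_gap: 0.0346
gripper_force: 0.0
```

```bash
python3 - <<'E'
from h import *
d=save('top','t20.png');P=cloud(d);Z=P[...,2]
hsv=cv2.cvtColor(d['pixels'],cv2.COLOR_RGB2HSV);H,S,V=[hsv[...,i].astype(int) for i in range(3)]
for nm,m in(('r',((H<6)|(H>174))&(S>150)&(Z>.15)&(Z<.25)&(P[...,1]>.2)&(P[...,0]<.6)),('y',(abs(H-28)<6)&(S>150)&(Z>.17)&(Z<.25)&(P[...,1]>.2))): print(nm,m.sum(),np.nanmedian(P[m],0).round(3))
C=np.array([.632,-.0155]);t=np.radians(108.2)
dd=P[...,:2]-C;a=dd@[np.cos(t),np.sin(t)];b=dd@[np.sin(t),-np.cos(t)]
m=(abs(a)<.09)&(abs(b)<.07)&(Z>.04)&(Z<.06)
r=cv2.minAreaRect(P[m][:,:2].astype(np.float32));print(r)
cv2.imwrite('pics/t20b.png',cv2.resize(d['pixels'][110:280,130:370,::-1],(800,566),interpolation=cv2.INTER_CUBIC))
print(pose()[0],pose()[2]['clock'])
E
```

```text
r 73 [0.404 0.307 0.22 ]
y 23 [0.469 0.303 0.212]
((0.6335179805755615, -0.02067265659570694), (0.11049127578735352, 0.1683737337589264), 18.249095916748047)
[ 0.52500519 -0.28629226  0.27222914] 52.8167
```

View pics/t20b.png

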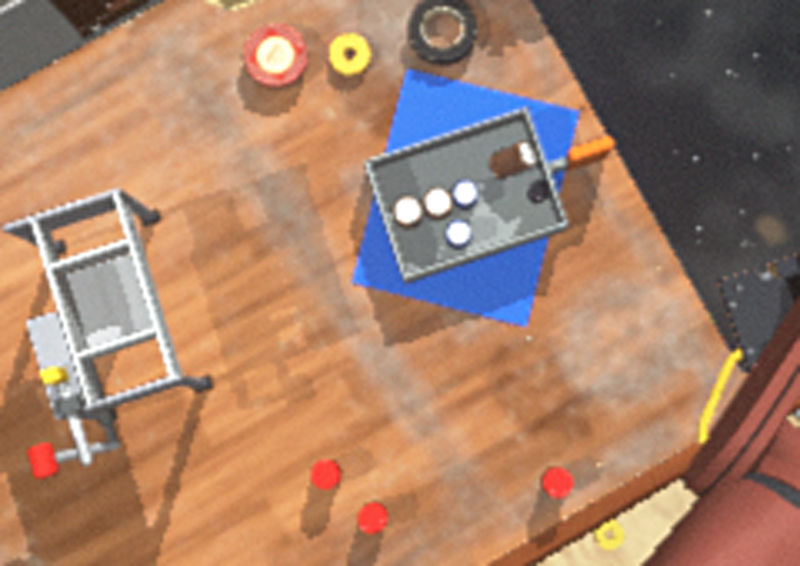

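The tray is on the blue mat with all six capacitors in it: standing at (407,211), (437,202), (464,193) and (458,233), the brown bin cap at (513,158) and the black one at (540,188). Knob and bolt are back at their starting positions. The bystanders and red look-alikes are untouched.

```bash
python3 -c "
from cell import workorder
print(workorder.hand_in())"
```

```text
the job is handed in; nothing more can be done
None
```

The job is handed in, with no verdict shown: the last top view has all six capacitors in the released tray near the middle of the blue mat, and the trap door shut and bolt home.

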